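# Shut the key-operated line valve

## Task

Shut the line valve on the sloping block: take the tee key from its stand, put it into the valve's bore, press and turn it until its tang drops fully home into the hidden slot, then turn it clockwise until the pointer comes up against the stop. Let go and leave the key standing fully home in the valve; leave the glassware and other things on the bench where they are.

Things in the scene. Friction and masses are not known exactly. Their poses are not given: they have to be found in the camera images.
- key_grip (a point): Centre of the flat black paddle grip of the steel tee key (loose, about 90 g, 100 mm tall), which stands upright in its stand. Paddle: 46 mm wide along this x, 10 mm thick along y (grip across this), 32 mm tall along z. z runs along the shaft, away from the tang. Below the paddle comes a shaft 10 mm thick and 34 mm long.
- key_tip (a point): Middle of the end face of the key's flat tang, 84 mm below key_grip along the shaft, same axes. The tang is 17 mm wide (x, same way as the paddle), 4 mm thick (y) and 12 mm long; between it and the shaft is a round guide 18.6 mm thick, 24 mm long with its tapered ends.
- key_stand: Plain grey round stand, fixed to the bench: foot 72 mm in diameter, tube 34 to 38 mm in diameter, 36 mm tall, with a round well in which the key stands loosely, tang down (its tip 4 mm above the bench). Origin at the centre of its underside.
- valve_block: Grey wedge-shaped valve block, fixed: 150 x 150 mm, 30 mm high in front, 110 mm at the back, on a flange 174 x 180 mm, with a brass hose barb at each side. Its front slopes 28 degrees and carries the brass bonnet (38 mm in diameter, 35 mm at the rim, 30 mm tall). Origin at the centre of the underside; -x is its low front.
- bore_mouth (a point): Centre of the mouth of the round bore (21 mm in diameter) at the bonnet's rim. z is the bore's axis, pointing out; it leans 28 degrees from vertical toward the block's low front, so the key must be held tilted by as much. x runs up the slope, y to the left across it.
- disc_face (a point): Centre of the steel drive disc's face, 18 mm down the bore (axes as bore_mouth). Across it runs one slot, 8 mm wide, 10 mm deep, right across the bore: either half turn of the key fits. Its angle is not known: with the pointer at 0 it lies within 0.6 rad either way of bore_mouth's x, plus the pointer's angle (clockwise). Friction of 0.1 N m keeps it there.
- home_point (a point): Where the tang's end lies when it has dropped fully home: the floor of the slot, on the bore's axis, 28 mm below the mouth and 10 mm below the disc's face (axes as bore_mouth).
- pointer (a joint): Angle (rad) of the dark pointer ring round the bonnet's foot. 0: pointing straight down the slope; grows clockwise, looking into the bore, to the hard stop at 1.05 (shut: at the widest tick, by the stop pin); starts at 0 to 0.2. Takes 0.22 N m, and only the key moves it, after up to 1.25 rad of lost motion in the drive disc: up to 2.4 rad of turning in all.
- pp_250_a: Clear plastic measuring beaker, 110 x 119 x 124 mm, loose bystander; origin at the centre of its underside.
- beaker_50_3: Small glass beaker with some red-brown contents, 57 x 61 x 82 mm, loose bystander; origin at the centre of its underside.
- rubber_bulb: Rubber suction bulb standing on its round end, 40 x 40 x 98 mm, loose bystander; origin at the centre of its underside.
- beaker_50_5: Small glass beaker, 59 x 62 x 72 mm, loose bystander; origin at the centre of its underside.
Not all that is in view belongs to the job. Of the things that look like the part that bears key_grip, the largest one is meant.

How it is judged:
By the outcome, as a careful person would: the job done as asked, in the order asked, and still so for the second after the job is handed in, with the robot touching nothing.
It also fails if it takes over 58 s, if anything falls off the work surface, if the arm or the gripper's body presses on something with over 40 N, if the wrist force passes 120 N, or if a joint passes its speed limit or range.

## Robot

A 6-joint arm with a two-finger parallel gripper is mounted at the origin on a cart in front of the work surface, level with it; the furniture and walls round the work are solid. World frame = base frame: x ahead of the robot, y to its left, z up, the work surface at z = 0. Lengths are in mm, angles in rad, forces in N, time in s.
With the tool pointing down it reaches from about 275 to 750 mm from the base axis. Payload 10.2 kg.
Tool frame: the origin (TCP) lies midway between the tips of the shut fingers; the grasp point (between the pads) lies 19 mm behind it (ctrl.grasp_offset is the distance from the TCP to the grasp point, in mm); z points along the fingers, y is the line along which they close (so a half turn about z gives the same grasp; the last joint's range is limited). The gripper opens to 85 mm and grips with 20 to 120 N. Pads are 22 mm wide; open, the fingers measure 114 mm over their backs; the gripper's body (76 mm by 85 mm) begins 54 mm behind the grasp point. The pads swing forward as they close: fully open they stand 13 mm farther back than shut.
Start: joints at [1.058, 0.313, 1.498, -0, 1.331, -0.223], TCP at [150.037, 503.11, 207.394] pointing down, gripper open.
Joint ranges: [-2.94, 2.94], [-0.97, 2.17], [0.19, 2.56], [-1.23, 4.37], [0.02, 3.11], [-2.88, 2.88]. Speed limits (rad/s): [2.39, 2.39, 3.01, 3.14, 3.14, 3.14].

## Interface

Orientations are given as a unit quaternion [w, x, y, z].
In Python, from rig import ctrl, viewer, models gives the robot as it stands. The module is installed in compiled form; this text tells all that it offers.
- The arm moves only by the shell command python3 -m pendant 'ROWS' [OPENING] [FORCE]. ROWS is text: rows parted by semicolons, each of 4 numbers parted by spaces: the shift along the tool's x, y, z in m, then the turn about the tool's z in rad. In form: x y z yaw; .... A call has 1 to 10 rows; each row shifts and turns the commanded pose from where the row before left it, along the tool's axes as they then stand; what a row does not reach is not made up. A row lasts 1/8 s, in which the tool goes at most 62.5 mm and 10.7 degrees, less where a joint would pass 70% of its speed; a pose out of reach is approached as far as the arm can. A call is refused whole if a number of a shift passes 0.0625 or a number of a turn 0.188, either way. A call with a gripper value outside its range is refused whole. OPENING is the opening, from 0 (shut) to 1 (fully open), set as the call begins (- or left out, the last holds). The fingers move at their own pace and stop on an object; FORCE is the grip in N (left out, the last holds). Time passes only in rows, so rows that do not move let the fingers close. It gives the time, the measured TCP pose, the force, the opening and the grip force at its end, in the units of the state.
- ctrl.sense(): the state, without advancing time (a new reading comes with each control period).
- viewer.capture(name): name is "scene" or "top"; returns a dict with "color" (420x560x3 uint8, red, green, blue), "vertical_fov" (degrees; the focal length in pixels is half the picture's height over the tangent of half this angle, whatever the lens; pixels are square), "cx", "cy" (the principal point, pixels), "dist" ([k1, k2, p1, p2, k3] as OpenCV has them; the pictures are not rectified), "pose" (4x4, takes a point from camera to world coordinates). Camera axes: x right, y down, z forward; pixel columns grow to the right and rows downward; lengths in mm; the calibration is good to about 2 mm. A picture is of the moment at which its call begins. There is no depth.
- ctrl.finish_job(): hands the job in; it is judged then, once.
Trained networks look in the newest picture that a camera, given by its name, has taken for a name from the list of things; names that differ only in an ending like _2 or _b are one class to them, and where a whole thing is asked for, a point or a joint stands for the part that bears it (a point fixed in the world has none). Each returns a list of dicts, best first, with "p" (0 to 1); they miss things now and then, are a little off and sometimes report something else, mostly with a low value. They report only what shows in the picture. A call takes as long as a camera call. They do not tell look-alikes from the thing itself.
- models.boxes_of(camera, query): "at" ([x, y, z] in mm, in world coordinates, good to about 4 mm: the middle of the surface that is visible of it).
The state is a dict: "time_s": time; "joints": joint angles; "dq": joint speeds; "tau": joint torques, N m; "eef_pos": TCP position; "ee_rot": TCP orientation; "force": force on the tool from outside, world axes, zero at the start; "wrist_torque": the same for the moment, N m; "grip_width": opening from 0.0 (shut) to 1.0 (fully open); "grip_force": force on a finger pad.
Only numpy, scipy, OpenCV 4.12 (cv2) and the standard library are available. Lean on these libraries where they do the work, as an engineer would, in place of code of your own. Each camera call takes 0.05 s, during which the arm holds its last target. There are 200 camera calls.

## Working session

There is one attempt and no reset: what is moved stays moved. The work goes in short steps, Python scripts to look and compute and a shell command to move; the robot and the scene stay as the last step left them, time stands still between calls to the robot, and variables do not carry over. Pictures are saved under pics/ and viewed, at most 10 in all, crops included, and the job is handed in when it is done.

```bash
mkdir -p pics; cat > h.py <<'E'
import numpy as np, cv2
from rig import ctrl, viewer, models
def K(c):
    f=210/np.tan(np.radians(c["vertical_fov"])/2)
    return np.array([[f,0,c["cx"]],[0,f,c["cy"]],[0,0,1.]])
def proj(c,P):
    T=np.linalg.inv(np.array(c["pose"])); r,_=cv2.Rodrigues(T[:3,:3])
    return cv2.projectPoints(np.array(P,float).reshape(-1,1,3),r,T[:3,3],K(c),np.array(c["dist"],float))[0].reshape(-1,2)
def ray(c,px):
    u=cv2.undistortPoints(np.array(px,float).reshape(-1,1,2),K(c),np.array(c["dist"],float)).reshape(-1,2)
    T=np.array(c["pose"]); d=np.c_[u,np.ones(len(u))]@T[:3,:3].T
    return T[:3,3],d/np.linalg.norm(d,axis=1)[:,None]
def onz(c,px,z):
    o,d=ray(c,px); return o+d*((z-o[2])/d[:,2])[:,None]
def tri(c1,p1,c2,p2):
    o1,d1=ray(c1,[p1]);o2,d2=ray(c2,[p2]);d1=d1[0];d2=d2[0]
    s=np.linalg.lstsq(np.c_[d1,-d2],o2-o1,rcond=None)[0]
    a=o1+s[0]*d1;b=o2+s[1]*d2
    return (a+b)/2,np.linalg.norm(a-b)
def save(c,n): cv2.imwrite(f"pics/{n}.png",c["color"][:,:,::-1])
E
python3 - <<'E'
from h import *
np.set_printoptions(precision=1,suppress=True)
C={}
for n in("scene","top"):
    C[n]=c=viewer.capture(n); save(c,n); print(n,np.array(c["pose"])[:3].tolist())
    for q in("key_grip","key_stand","valve_block","pointer","pp_250_a","beaker_50_3","rubber_bulb"):
        for b in models.boxes_of(n,q)[:4]: print(n,q,round(b["p"],2),np.array(b["at"]),proj(c,b["at"])[0])
print(ctrl.sense())
E
```

```text
scene [[0.8267286233058706, -0.3451904836429523, 0.4442559098190195, 15.213962952537695], [-0.56215751048669, -0.5381937672585787, 0.6279541402741333, -675.1200097997032], [0.02233196834556315, -0.7688894581709151, -0.6389916152059034, 805.6271332937658]]
scene key_grip 0.87 [ 476.  -225.4   83.8] [344.4 298.9]
scene key_grip 0.76 [ 459.  -326.    61.3] [372.5 348.8]
scene key_grip 0.42 [ 429.8 -120.    56.6] [290.9 283.6]
scene key_stand 0.82 [ 470.3 -232.     6.9] [340.4 328.8]
scene valve_block 0.93 [618.2 -46.6  54.6] [341.4 229.6]
scene pointer 0.45 [613.7 -21.2  74. ] [333.4 217.5]
scene pp_250_a 0.85 [481.7 269.9  86.2] [218.1 168.3]
scene beaker_50_3 0.92 [ 592.1 -212.3   55.7] [383.8 279.8]
scene beaker_50_3 0.75 [346.  117.2  48.7] [198.  234.5]
scene rubber_bulb 0.73 [616.6 264.1  30.1] [265.6 171.4]
top [[0.01999254853974447, -0.9885163037460462, 0.14978589797154077, 320.3920510650694], [-0.9996336283949048, -0.01702957197882327, 0.021038123971865115, -21.834625619261196], [-0.01824573881550016, -0.15015162638637297, -0.9884946039855773, 1425.71219443763]]
top key_grip 0.
[... 275 characters left out ...]
6 [494.9 312.5  42.4] [172.2 224.8]
top pp_250_a 0.49 [ 483.4 -219.5  103.4] [363.4 229.6]
top pp_250_a 0.22 [ 607.4 -207.4   29.3] [355.1 189.8]
top beaker_50_3 0.78 [ 606.  -208.1   28.3] [355.3 190.3]
top beaker_50_3 0.67 [351.7 134.9  19.4] [233.8 277.1]
top rubber_bulb 0.49 [616.1 269.3  31.5] [190.1 184.1]
{'time_s': 0.8, 'joints': array([ 1.1,  0.3,  1.5,  0. ,  1.3, -0.2]), 'dq': array([-0.,  0.,  0., -0., -0., -0.]), 'tau': array([  0. , -41.2, -26. ,  -0. ,   0. ,   0. ]), 'eef_pos': array([150. , 503.1, 207.4]), 'ee_rot': array([-0. ,  0.1,  1. , -0. ]), 'force': array([-0. , -0. , -0.5]), 'wrist_torque': array([-0., -0.,  0.]), 'grip_force': 0.0, 'grip_width': 1.0008593109791866}
```

View pics/scene.png

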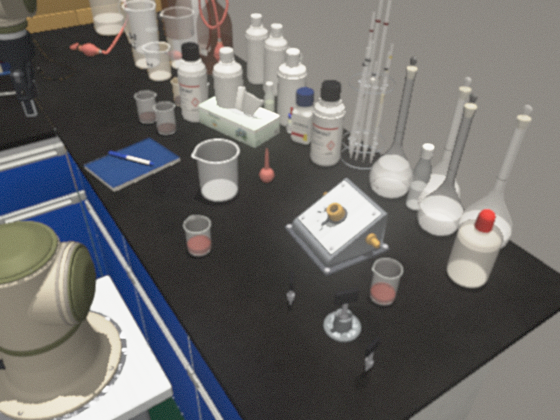

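View pics/top.png

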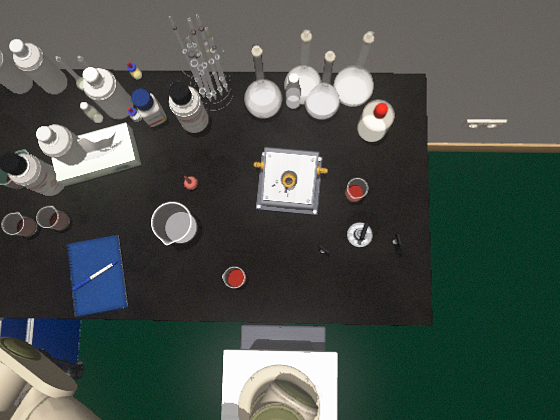

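Candidates for the tee key, in the scene view: the one in the stand (345,300), a small one at (291,297), and another at (370,360). The description (largest, standing in the stand) points to (345,300), so I'll check that in a close crop along with the valve.

```bash
python3 - <<'E'
import cv2,numpy as np
s=cv2.imread("pics/scene.png");t=cv2.imread("pics/top.png")
def tile(i,x,y,w,h): return cv2.resize(i[y:y+h,x:x+w],(400,300),interpolation=cv2.INTER_CUBIC)
o=np.vstack([np.hstack([tile(s,280,270,120,90),tile(s,285,175,106,80)]),np.hstack([tile(t,315,210,100,75),tile(t,245,145,93,70)])])
cv2.imwrite("pics/crop1.png",o)
E
```

```text
(no output)
```

View pics/crop1.png

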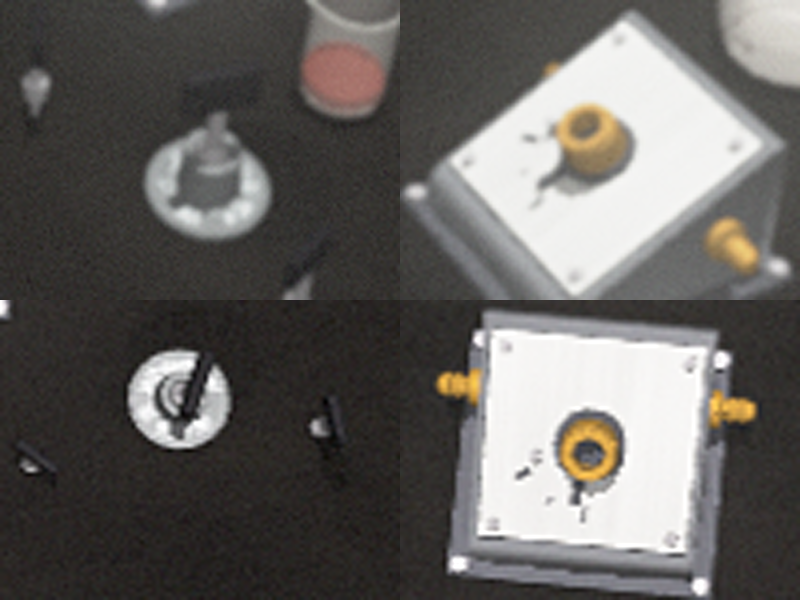

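The largest key is the one in the stand: its paddle sits at about (347,298) in scene and (365,231) in top. The other two, at (291,297) and (370,360), are smaller and out of the stand. The bonnet rim is at about (335,208) in scene and (289,180) in top, with the pointer nearly straight down the slope. Next I triangulate these.

```bash
python3 - <<'E'
from h import *
from scipy.optimize import least_squares
np.set_printoptions(precision=1,suppress=True)
s=viewer.capture("scene");t=viewer.capture("top")
S=lambda x,y,ox,oy,k:(ox+(x)/k-.5,oy+y/k-.5)
s1=lambda x,y:S(x,y,280,270,10/3); s2=lambda x,y:S(x-400,y,285,175,400/106); t1=lambda x,y:S(x,y-300,315,210,4); t2=lambda x,y:S(x-400,y-300,245,145,400/93)
print("paddle",tri(s,s1(222,92),t,t1(199,384)))
print("foot",onz(s,[s1(208,182)],6),onz(t,[t1(180,400)],6))
print("rim",tri(s,s2(588,125),t,t2(589,450)))
# plate corners: BL BR FR FL
a=[(632,12),(768,145),(575,295),(452,165)];b=[(488,328),(715,345),(690,555),(472,535)]
P=[]
for p,q in zip(a,b):
    X,e=tri(s,s2(*p),t,t2(*q));P.append(X);print("corner",X,e)
P=np.array(P)
# fit plate (half sizes free) on 28deg plane at block pose
def pts(v):
    x,y,w,hx,hy,dz=v;c,n=np.cos(w),np.sin(w);o=[]
    for sx,sy in((1,1),(1,-1),(-1,-1),(-1,1)):
        X=sx*hx*np.cos(np.radians(28));Z=70+dz+sx*hx*np.sin(np.radians(28));Y=sy*hy
        o.append([x+c*X-n*Y,y+n*X+c*Y,Z])
    return np.array(o)
f=lambda v:np.r_[(proj(s,pts(v))-[s2(*p) for p in a]).ravel(),(proj(t,pts(v))-[t2(*p) for p in b]).ravel()]
r=least_squares(f,[620,-20,-.08,75,70,0],x_scale=[10,10,.1,10,10,5]);print("block",r.x,"yaw",r.x[2].round(3),"rms px",np.sqrt(np.mean(r.fun**2)))
# key fit: box silhouettes corner of top face in both views (long ends)
for w in np.radians([-30,-20,-10,0]):
    pass
E
```

```text
paddle (array([ 482.5, -224.1,   83.5]), np.float64(1.999732933749313))
foot [[ 480.5 -224.3    6. ]] [[ 480.9 -222.7    6. ]]
rim (array([619.6, -15. ,  95.5]), np.float64(1.255781993215236))
corner [699.3  48.9 107.3] 6.5692503911227815
corner [687.3 -94.4 105.3] 1.5243860404401373
corner [561.8 -82.8  42.1] 1.0852480652993264
corner [576.7  61.6  29.8] 2.7419843067968164
block [631.4 -16.9  -0.1  71.5  71.1   1.3] yaw -0.085 rms px 0.8002822185868343
```

```bash
cat >> h.py <<'E'
from scipy.spatial.transform import Rotation as Ro
def R():
    q=ctrl.sense()["ee_rot"]; return Ro.from_quat([q[1],q[2],q[3],q[0]]).as_matrix()
def to(w):  # tool shift (mm) to bring TCP to world w
    return R().T@(np.array(w,float)-ctrl.sense()["eef_pos"])
E
python3 - <<'E'
from h import *
np.set_printoptions(precision=4,suppress=True)
print(R()); print(to([481,-223.7,160]),ctrl.grasp_offset)
E
```

```text
[[-0.9583  0.2857 -0.    ]
 [ 0.2857  0.9583 -0.    ]
 [ 0.     -0.0001 -1.    ]]
[-524.8557 -601.9267   47.4166] 18.700000000000003
```

```bash
python3 -m pendant '-.0375 -.043 0 0;-.0375 -.043 0 0;-.0375 -.043 0 0;-.0375 -.043 0 0;-.0375 -.043 0 0;-.0375 -.043 0 0;-.0375 -.043 0 0;-.0375 -.043 0 0;-.0375 -.043 0 0' 1 && python3 -m pendant '-.0375 -.043 .005 0;-.0375 -.043 .01 0;-.0375 -.043 .01 0;-.0375 -.043 .01 0;0 0 .01 0;0 0 0 0'
python3 - <<'E'
from h import *
print(to([481,-223.7,68.7]),ctrl.sense()["joints"])
c=viewer.capture("scene");t=viewer.capture("top")
a=cv2.resize(c["color"][230:350,270:430],(400,300),interpolation=2);b=cv2.resize(t["color"][180:285,290:430],(400,300),interpolation=2)
cv2.imwrite("pics/pre.png",np.hstack([a,b])[:,:,::-1])
E
```

```text
time_s: 2.02
eef_pos: [363.4, 33.9, 207.7]
ee_rot: [0.001, 0.145, 0.989, 0.0]
force: [0.6, 1.0, 0.2]
grip_width: 1.003
grip_force: 0.0
time_s: 2.78
eef_pos: [456.9, -171.2, 161.7]
ee_rot: [-0.001, 0.144, 0.99, 0.001]
force: [0.6, -0.6, -0.1]
grip_width: 1.002
grip_force: 0.0
[-38.32163298 -43.47450255  92.88062635] [-5.99354359e-01  2.75222111e-01  1.67312969e+00  1.97021965e-04
  1.19536116e+00 -1.88029073e+00]
```

View pics/pre.png

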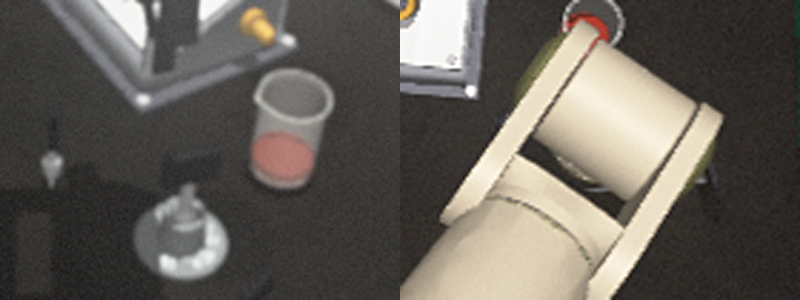

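The key still stands in the stand (paddle at about (190,168) in the left tile) and the arm hides it in the top view. The way is clear, so I'll go over it, descend and grip.

```bash
python3 -m pendant '-.038 -.0435 0 0;0 0 .03 0;0 0 .03 0;0 0 .0325 0;0 0 0 0;0 0 0 0' 1 && python3 -m pendant '0 0 0 0;0 0 0 0;0 0 0 0;0 0 0 0;0 0 0 0;0 0 0 0' 0 25
python3 - <<'E'
from h import *
s=ctrl.sense();print(s["eef_pos"],s["grip_width"],s["grip_force"],s["force"],s["wrist_torque"])
E
```

```text
time_s: 3.62
eef_pos: [482.2, -224.4, 71.7]
ee_rot: [0.001, 0.144, 0.99, -0.001]
force: [-0.5, 0.9, 0.3]
grip_width: 0.997
grip_force: 0.0
time_s: 4.38
eef_pos: [481.6, -224.5, 70.1]
ee_rot: [0.0, 0.144, 0.99, -0.0]
force: [0.6, 1.1, 3.1]
grip_width: 0.105
grip_force: 29.2
[ 481.56349249 -224.50474094   70.07627427] 0.1052529196096022 29.174180030822754 [0.61347563 1.09947136 3.11915657] [ 0.01262125 -0.0209591   0.00794344]
```

```bash
python3 -m pendant '0 0 -.012 0;0 0 -.012 0;0 0 0 0;.008 0 0 0;.007 0 0 0;.007 0 .001 0;.007 0 .001 0;.005 0 .0015 0;.005 0 .002 0;0 0 0 0'
python3 - <<'E'
from h import *
s=ctrl.sense();print(s["eef_pos"],s["grip_width"],s["grip_force"],s["force"],s["wrist_torque"])
c=viewer.capture("scene")
cv2.imwrite("pics/tilt.png",cv2.resize(c["color"][230:350,270:430],(800,600),interpolation=2)[:,:,::-1])
E
```

```text
time_s: 5.62
eef_pos: [443.7, -213.1, 88.1]
ee_rot: [-0.0, 0.144, 0.99, 0.0]
force: [2.3, -0.9, 1.0]
grip_width: 0.106
grip_force: 28.7
[ 443.66740496 -213.09971729   88.13706937] 0.10602764475348884 28.71341049671173 [ 2.26902731 -0.86383099  0.95476891] [-0.16355062 -0.50758693 -0.00437405]
```

View pics/tilt.png

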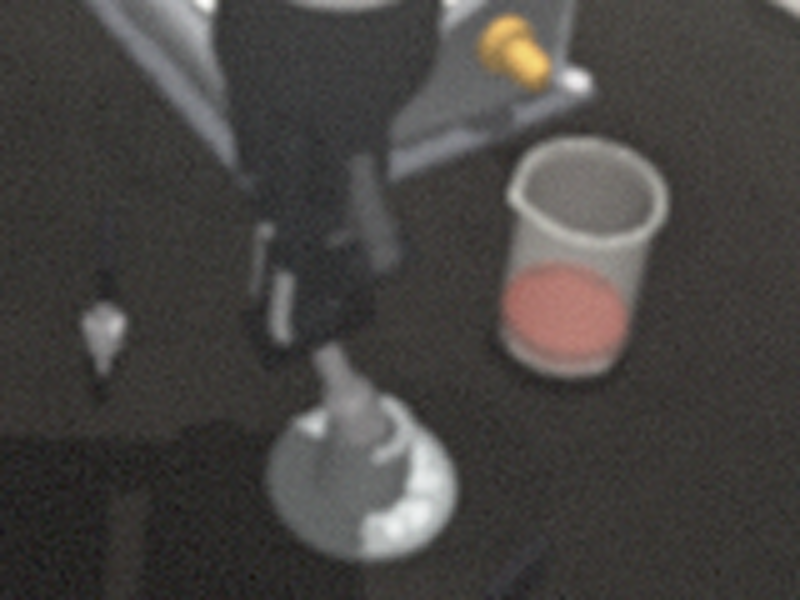

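The key leans about as planned: the shaft runs from (330,350) to (380,440) in the crop, tip still in the stand mouth. I lift it out along its axis and yaw towards the block's slope direction.

```bash
python3 -m pendant '.006 0 -.011 0;.012 0 -.022 0;.012 0 -.023 0;0 0 -.04 -.1;0 0 -.01 -.104;0 0 0 0'
python3 - <<'E'
from h import *
print(R());print(to([572,-11.4,167]))
E
```

```text
time_s: 6.42
eef_pos: [414.9, -204.5, 195.0]
ee_rot: [-0.0, 0.043, 0.999, -0.0]
force: [-0.7, -0.7, -1.4]
grip_width: 0.103
grip_force: 28.5
[[-9.96251353e-01  8.65053501e-02 -2.55280198e-04]
 [ 8.65054058e-02  9.96251358e-01 -2.15696476e-04]
 [ 2.35664345e-04 -2.36971023e-04 -9.99999944e-01]]
[-139.85696619  205.98082064   27.94669599]
```

```bash
python3 -m pendant '-.028 .0412 0 0;-.028 .0412 0 0;-.028 .0412 0 0;-.028 .0412 0 0;-.028 .0412 .01 0;0 0 .01 0;0 0 0 0;0 0 0 0'
python3 - <<'E'
from h import *
np.set_printoptions(precision=1,suppress=True)
s=ctrl.sense();print(s["eef_pos"],s["force"])
c=viewer.capture("scene");t=viewer.capture("top")
T=s["eef_pos"]; 
a=np.array([-.4678,.0399,.883]); G=T+[0,0,17.9]
for n,k in(("scene",c),("top",t)):
    print(n,proj(k,[G,G-34*a,G-72*a,G-84*a,[618.5,-15.3,96]]))
a_=cv2.resize(c["color"][170:245,290:390],(800,600),interpolation=2)
cv2.imwrite("pics/pre2.png",a_[:,:,::-1])
E
```

```text
time_s: 7.42
eef_pos: [572.0, -12.3, 174.6]
ee_rot: [-0.0, 0.044, 0.999, -0.0]
force: [-0.7, 0.5, -1.2]
grip_width: 0.108
grip_force: 28.5
[572.  -12.3 174.6] [-0.7  0.5 -1.2]
scene [[319.7 178.1]
 [325.2 187.6]
 [331.  197.8]
 [332.7 200.9]
 [334.3 207.7]]
top [[286.9 189.4]
 [287.6 185.8]
 [288.3 181.9]
 [288.5 180.7]
 [288.4 179.9]]
```

View pics/pre2.png

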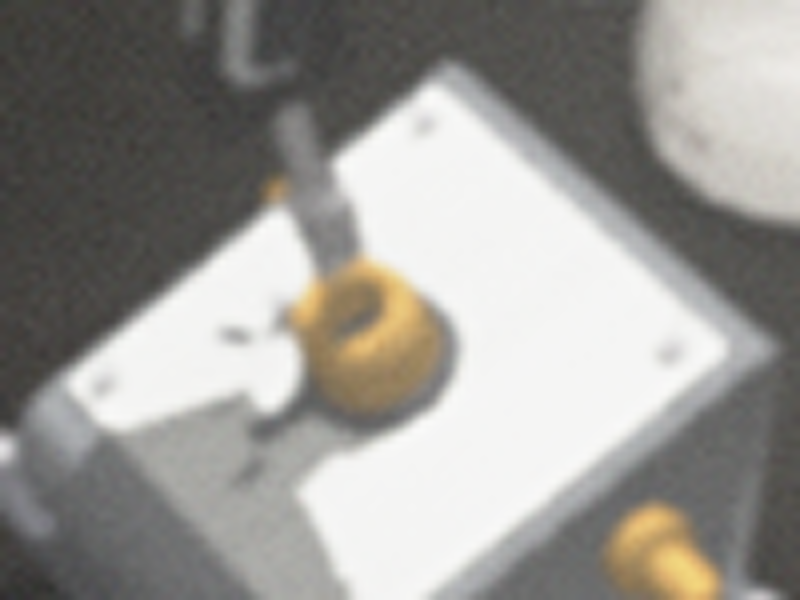

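The key is held over the bonnet. In this crop the shaft runs from (295,110) to a tip at about (340,267), and the bore mouth is at (352,303). The key looks steeper than 28 degrees, so I'll fit its tilt.

```bash
python3 - <<'E'
from h import *
np.set_printoptions(precision=0,suppress=True)
c=viewer.capture("scene");G=ctrl.sense()["eef_pos"]+[0,0,17.9]
for th in(12,16,20,24,28):
    for yw in(-.085,):
        k=np.radians(th);a=np.array([-np.sin(k)*np.cos(yw),-np.sin(k)*np.sin(yw),np.cos(k)])
        p=(proj(c,[G-d*a for d in(25,50,72,84)])-[290,170]+.5)*8
        print(th,p.ravel(), "dir",(p[3]-p[1])[0]/(p[3]-p[1])[1])
E
python3 - <<'E'
import cv2,numpy as np
i=cv2.imread("pics/pre2.png");print(i[100:300:12,240:400:10].max(axis=2))
E
```

```text
12 [253. 138. 263. 206. 272. 265. 276. 296.] dir 0.14771161979704153
16 [259. 135. 274. 200. 287. 256. 294. 286.] dir 0.23650071115404583
20 [264. 131. 285. 193. 303. 246. 312. 275.] dir 0.3341857248641461
24 [270. 127. 295. 186. 318. 236. 329. 263.] dir 0.4432925036541721
28 [275. 123. 306. 178. 332. 225. 346. 250.] dir 0.567230268163756
[[ 70  69  70  67  77  85  91  82  82  76  80  81  78  78  86 103]
 [ 68  65  69  75 100 118 121  99  82  81  78  81  79  80 116 173]
 [ 71  70  72  90 117 135 131 110  86  83  79  83  92 132 199 243]
 [ 70  74  81  88 114 133 131 120  91  78  89 119 166 221 247 248]
 [ 76  77  72  85 102 122 138 127 109  99 144 205 238 245 246 246]
 [ 79  79  76  80  90 117 134 133 123 151 225 248 247 246 245 245]
 [ 74  78  77  87  98 114 127 135 132 162 230 247 245 245 245 245]
 [ 79  76  92 127 149 134 126 135 137 154 213 241 245 245 245 245]
 [ 82  80  99 153 167 145 138 144 152 167 192 222 243 245 245 244]
 [ 77  77 122 174 196 165 144 147 155 164 164 181 233 244 245 244]
 [ 91 133 198 242 245 217 150 134 140 137 140 158 220 245 245 244]
 [156 214 247 247 247 238 176 124 130 135 133 147 206 242 245 244]
 [233 244 245 244 245 245 224 153 131 129 134 136 185 234 245 244]
 [246 245 244 244 245 246 239 190 135 134 140 153 200 236 242 246]
 [244 244 243 245 244 245 243 214 158 146 169 193 216 225 234 239]
 [244 244 244 244 244 244 243 230 190 170 170 175 172 182 204 229]
 [243 244 243 239 236 239 237 233 210 169 152 145 143 135 168 216]]
```

```bash
python3 - <<'E'
from h import *
np.set_printoptions(precision=1,suppress=True)
c=viewer.capture("scene");T=ctrl.sense()["eef_pos"];n=R()[:,1];tx=-R()[:,0]
def hit(p,off=0):
    px=np.array(p)/8+[290,170]-.5; o,d=ray(c,[px]); d=d[0]; X=o+d*((T+n*off-o)@n)/(d@n); return X
for p in((294,124),(299,148),(328,220),(331,232),(335,244),(339,268)): 
    X=hit(p);print(p,X,"rel TCP along x,z:",(X-T)@tx,X[2]-T[2])
M=hit((352,303),((np.array([618.5,-15.3,96])-T)@n));print("mouth",M)
E
```

```text
(294, 124) [590.3 -13.6 168.4] rel TCP along x,z: 17.963721713938224 -6.499395999620049
(299, 148) [592.6 -13.8 159.7] rel TCP along x,z: 20.310740360847724 -15.166905849790453
(328, 220) [604.5 -14.9 131.4] rel TCP along x,z: 32.18760694438533 -43.47300743356021
(331, 232) [605.9 -15.  126.8] rel TCP along x,z: 33.60019692191027 -48.08504316895602
(335, 244) [607.6 -15.1 122. ] rel TCP along x,z: 35.35847124881494 -52.84826820020811
(339, 268) [609.8 -15.3 112.9] rel TCP along x,z: 37.55221599449251 -61.97322355891248
mouth [616.2 -15.1  97.7]
```

```bash
python3 -m pendant '-.004 0 .009 0;-.003 0 .006 0;-.001 0 .003 0;-.001 0 .002 0;-.001 0 .002 0;0 0 0 0'; python3 -c "
from h import *
s=ctrl.sense();print(s['eef_pos'],s['force'],s['wrist_torque'])
c=viewer.capture('scene');cv2.imwrite('pics/ins.png',cv2.resize(c['color'][170:245,290:390],(800,600),interpolation=2)[:,:,::-1])"
```

```text
time_s: 8.38
eef_pos: [582.3, -12.3, 152.1]
ee_rot: [-0.0, 0.043, 0.999, 0.0]
force: [-1.3, 0.0, -1.5]
grip_width: 0.104
grip_force: 28.3
[582.26095825 -12.27696601 152.10247486] [-1.28815261  0.03216479 -1.53755262] [ 0.10638188  0.36153872 -0.01641757]
```

View pics/ins.png

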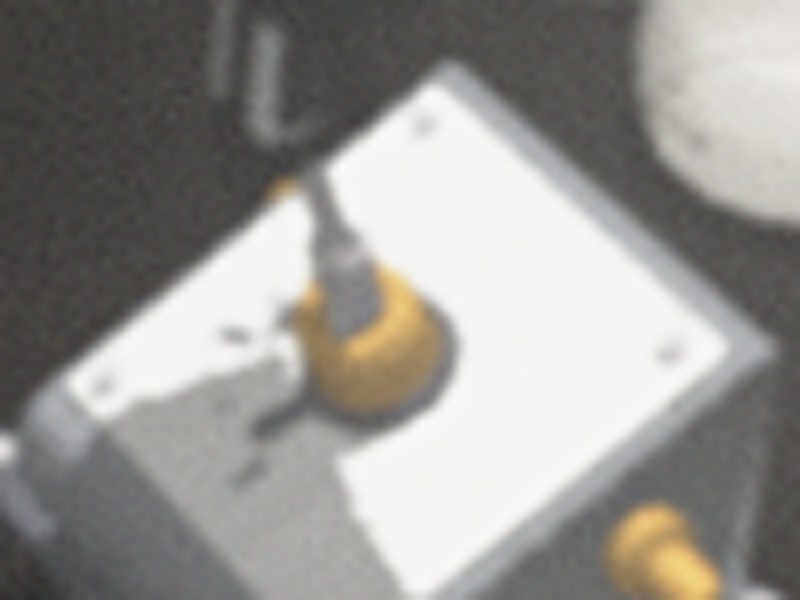

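The tang's end is in the bore mouth at about (350,325), with almost no force. I swing the key the last ~7 degrees against the bore wall, then push in.

```bash
python3 -m pendant '.003 0 .001 0;.003 0 .001 0;.0025 0 .001 0;.002 0 .0005 0;0 0 0 0'; python3 -m pendant '-.001 0 .002 0;-.001 0 .002 0;-.001 0 .002 0;0 0 0 0'; python3 -c "
from h import *
s=ctrl.sense();print(s['eef_pos'],s['force'],s['wrist_torque'])"
```

```text
time_s: 9.05
eef_pos: [572.3, -11.5, 149.2]
ee_rot: [0.001, 0.043, 0.999, -0.0]
force: [3.3, -0.7, 0.9]
grip_width: 0.109
grip_force: 28.6
time_s: 9.55
eef_pos: [575.0, -11.7, 142.5]
ee_rot: [-0.0, 0.043, 0.999, 0.0]
force: [3.1, 0.5, -0.8]
grip_width: 0.106
grip_force: 28.5
[574.96739398 -11.69476506 142.54106221] [ 3.0816646   0.49650273 -0.79401692] [-0.10453043 -0.79477632  0.03147253]
```

```bash
for i in 1; do python3 -m pendant '-.001 0 .002 0;-.001 0 .002 0;0 0 0 0'; python3 -m pendant '-.001 0 .002 0;-.001 0 .002 0;0 0 0 0';done; python3 -c "
from h import *
s=ctrl.sense();print(s['eef_pos'],s['force'],s['wrist_torque'])
c=viewer.capture('scene');cv2.imwrite('pics/ins2.png',cv2.resize(c['color'][170:245,290:390],(800,600),interpolation=2)[:,:,::-1])"
```

```text
time_s: 9.93
eef_pos: [577.0, -11.9, 138.8]
ee_rot: [-0.0, 0.043, 0.999, -0.0]
force: [2.5, -0.6, 1.1]
grip_width: 0.109
grip_force: 28.6
time_s: 10.3
eef_pos: [579.2, -12.2, 135.5]
ee_rot: [0.0, 0.043, 0.999, -0.0]
force: [1.0, -0.8, 6.5]
grip_width: 0.104
grip_force: 29.2
[579.18074967 -12.2052211  135.47307264] [ 1.03634913 -0.80485421  6.51356088] [-0.15199691 -0.31346682 -0.10871806]
```

View pics/ins2.png

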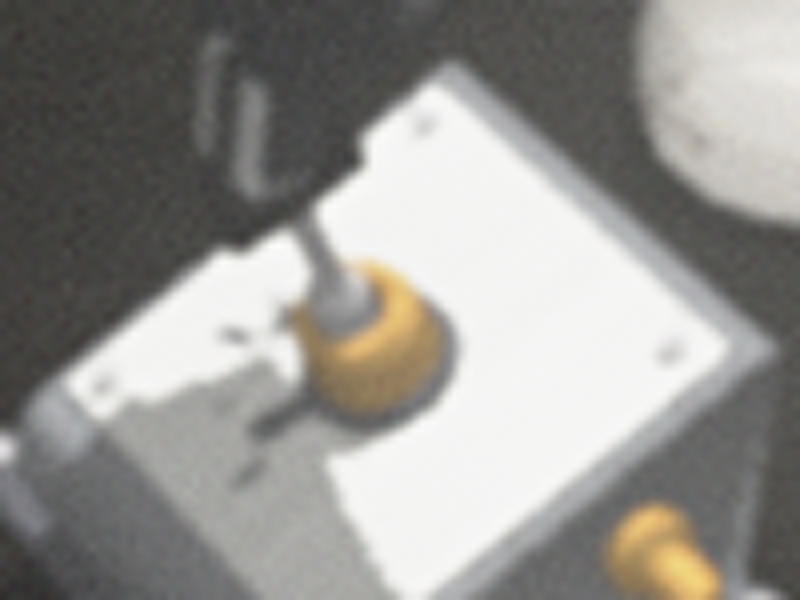

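The guide is nearly all in the bore at (345,300), and the push force has started to rise. I press a bit more to see whether this is the disc face.

```bash
python3 -m pendant '-.0005 0 .001 0;-.0005 0 .001 0;0 0 0 0';  python3 -c "
from h import *
s=ctrl.sense();print(s['eef_pos'],s['force'],s['wrist_torque'])"
```

```text
time_s: 10.72
eef_pos: [580.1, -12.3, 134.1]
ee_rot: [0.0, 0.043, 0.999, -0.0]
force: [-2.1, -1.1, 9.4]
grip_width: 0.107
grip_force: 29.8
[580.0928723  -12.28483606 134.06760212] [-2.1121648  -1.08917942  9.44553849] [-0.09169973  0.06954153 -0.14871293]
```

```bash
python3 -m pendant '0 0 0 0;0 0 0 0;-.0032 0 0 0;-.0033 0 0 0;0 0 0 0' .3; python3 -m pendant '0 0 0 0;0 0 0 0;0 0 0 0;0 0 0 0' 0 25; python3 -m pendant '-.0003 0 .0006 0.15;-.0003 0 .0006 0.1;0 0 0 0'; python3 -c "
from h import *
s=ctrl.sense();print(s['eef_pos'],s['force'],s['wrist_torque'])"
```

```text
time_s: 11.35
eef_pos: [586.6, -12.7, 132.7]
ee_rot: [-0.0, 0.043, 0.999, 0.0]
force: [0.2, 0.1, -0.8]
grip_width: 0.3
grip_force: 0.0
time_s: 11.85
eef_pos: [586.4, -12.8, 132.9]
ee_rot: [0.0, 0.043, 0.999, -0.0]
force: [0.5, -0.5, -0.9]
grip_width: 0.108
grip_force: 25.3
time_s: 12.22
eef_pos: [587.0, -11.7, 132.4]
ee_rot: [0.0, 0.167, 0.986, 0.001]
force: [-2.3, 3.4, 4.3]
grip_width: 0.109
grip_force: 27.2
[587.00821085 -11.72320578 132.39172928] [-2.34845044  3.43417462  4.2539068 ] [0.86548791 0.22562309 0.09281834]
```

```bash
python3 -m pendant '-.0005 .0001 .001 0;-.0004 .0001 .0008 0.12;0 0 0 0'; python3 -m pendant '0 0 0 0.12;0 0 0 .1;0 0 0 0'; python3 -m pendant '-.0002 .0001 .0005 0.12;0 0 0 .0;0 0 0 0'; python3 -c "
from h import *
s=ctrl.sense();print(s['eef_pos'],s['force'],s['wrist_torque'])"
```

```text
time_s: 12.6
eef_pos: [588.1, -11.6, 132.1]
ee_rot: [0.001, 0.226, 0.974, 0.001]
force: [-5.2, 4.5, 15.9]
grip_width: 0.103
grip_force: 31.6
time_s: 12.98
eef_pos: [588.7, -11.7, 132.2]
ee_rot: [0.001, 0.332, 0.943, 0.001]
force: [-2.8, 3.2, 13.7]
grip_width: 0.105
grip_force: 43.7
time_s: 13.35
eef_pos: [589.3, -11.7, 132.5]
ee_rot: [0.002, 0.387, 0.922, 0.002]
force: [-4.5, 5.2, 19.0]
grip_width: 0.106
grip_force: 48.8
[589.29829813 -11.65247285 132.45387257] [-4.46993592  5.18755771 19.04311074] [1.31258813 0.39161483 0.43934571]
```

```bash
python3 -m pendant '0 0 0 -.15;0 0 0 -.15;0 0 0 -.15;0 0 0 0'; python3 -m pendant '0 0 0 -.15;0 0 0 -.15;0 0 0 0'; python3 -m pendant '0 0 0 -.15;0 0 0 -.15;0 0 0 0'; python3 -c "
from h import *
s=ctrl.sense();print(s['eef_pos'],s['force'],s['wrist_torque'])"
```

```text
time_s: 13.85
eef_pos: [588.7, -12.4, 131.6]
ee_rot: [0.001, 0.171, 0.985, 0.0]
force: [-4.0, 1.7, 13.6]
grip_width: 0.105
grip_force: 27.9
time_s: 14.22
eef_pos: [588.8, -13.6, 131.4]
ee_rot: [0.001, 0.022, 1.0, -0.001]
force: [-3.3, -3.0, 11.4]
grip_width: 0.111
grip_force: 28.1
time_s: 14.6
eef_pos: [589.3, -14.1, 131.5]
ee_rot: [0.002, -0.127, 0.992, -0.002]
force: [-0.6, -5.5, 10.4]
grip_width: 0.108
grip_force: 41.0
[589.26730062 -14.08980088 131.45641239] [-0.63794082 -5.4796981  10.36564816] [-1.23570163 -0.03467992 -0.35892962]
```

```bash
python3 -m pendant '-.0002 -.0001 .0005 -.12;-.0002 -.0001 .0005 -.12;0 0 0 0'; python3 -m pendant '0 0 0 -.12;0 0 0 -.12;0 0 0 0'; python3 -c "
from h import *
s=ctrl.sense();print(s['eef_pos'],s['force'],s['wrist_torque'])
c=viewer.capture('scene');cv2.imwrite('pics/srch.png',cv2.resize(c['color'][170:245,290:390],(800,600),interpolation=2)[:,:,::-1])"
```

```text
time_s: 14.98
eef_pos: [590.4, -14.7, 131.9]
ee_rot: [0.003, -0.245, 0.97, -0.003]
force: [-3.2, -5.9, 17.7]
grip_width: 0.107
grip_force: 50.9
time_s: 15.35
eef_pos: [591.0, -14.8, 132.6]
ee_rot: [0.003, -0.359, 0.933, -0.004]
force: [-1.7, -5.6, 21.1]
grip_width: 0.107
grip_force: 59.2
[590.98949816 -14.80701066 132.57147672] [-1.72542252 -5.55169318 21.13711147] [-1.69971201 -0.14263602 -0.57613809]
```

View pics/srch.png

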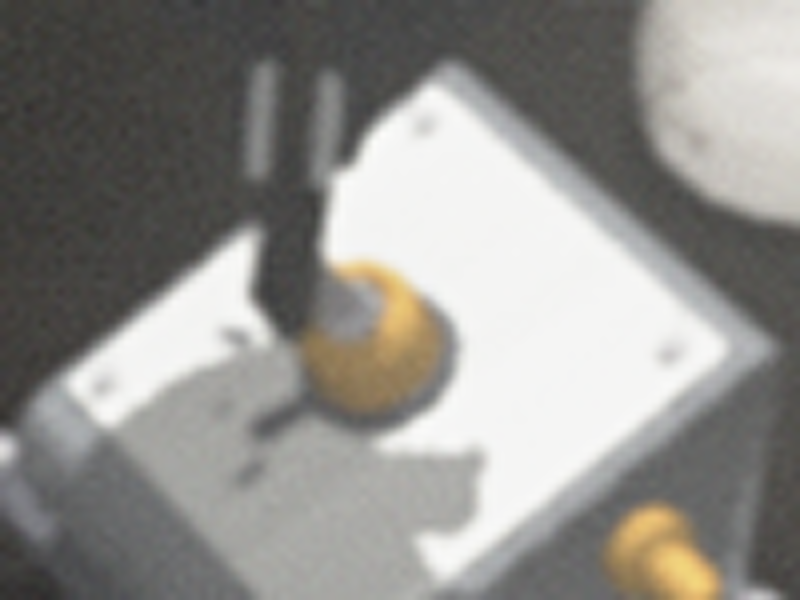

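The pads are forcing the key sideways at this angle. Turned here the paddle is at (290,270), and the wedging shows as a 59 N grip force. I'll loosen the grip and re-centre on the bore axis, so the key can seat under its own weight while the fingers turn it like a loose spanner.

```bash
python3 -m pendant '0 0 0 0;0 0 0 0;0 0 0 0' .22; python3 - <<'E'
from h import *
s=ctrl.sense();print(s['eef_pos'],s['force'],s["joints"][5],"tool shift to centre:",to([586.5,-12.6,133]))
c=viewer.capture("scene")
for b in models.boxes_of("scene","key_grip")[:3]: print(b["p"],b["at"])
E
```

```text
time_s: 15.78
eef_pos: [588.3, -12.7, 127.9]
ee_rot: [-0.0, -0.359, 0.933, 0.0]
force: [0.4, 0.0, -0.6]
grip_width: 0.221
grip_force: 0.1
[588.29096919 -12.73529346 127.92050628] [ 0.35261764  0.03828273 -0.63938106] -2.5259541787231954 tool shift to centre: [ 1.24136592  1.3060001  -5.07745072]
0.73 [577.2, -23.7, 142.2]
0.56 [457.7, -324.1, 63.3]
```

```bash
python3 -m pendant '.0008 .0008 -.003 0;0 0 0 .15;0 0 0 .15;0 0 0 .15;0 0 0 0' .2; python3 -c "
from h import *
s=ctrl.sense();print(s['force'],s['wrist_torque'])";  python3 -m pendant '0 0 0 .15;0 0 0 .15;0 0 0 0';python3 -c "
from h import *
s=ctrl.sense();print(s['force'],s['wrist_torque'])";  python3 -m pendant '0 0 0 .15;0 0 0 .15;0 0 0 0';python3 -c "
from h import *
s=ctrl.sense();print(s['force'],s['wrist_torque'])
c=viewer.capture('scene')
for b in models.boxes_of('scene','key_grip')[:3]: print(b['p'],b['at'])"
```

```text
time_s: 16.5
eef_pos: [587.4, -12.9, 131.6]
ee_rot: [0.0, -0.142, 0.99, -0.0]
force: [0.2, 0.7, -0.2]
grip_width: 0.199
grip_force: 0.0
[ 0.22474788  0.68756349 -0.23091791] [-0.0063995  -0.03804813 -0.06782501]
time_s: 16.88
eef_pos: [587.5, -12.9, 131.4]
ee_rot: [0.0, 0.006, 1.0, 0.0]
force: [-0.2, -0.4, 1.4]
grip_width: 0.199
grip_force: 0.0
[-0.23622075 -0.44300349  1.39691044] [ 0.00551671 -0.03641077  0.01635914]
time_s: 17.25
eef_pos: [587.4, -12.9, 131.4]
ee_rot: [-0.0, 0.155, 0.988, 0.0]
force: [-0.6, -0.4, 0.6]
grip_width: 0.201
grip_force: 0.5
[-0.62368085 -0.40284822  0.55735847] [-0.01482076 -0.00299508 -0.03570999]
0.74 [458.2, -324.1, 63.8]
0.71 [573.1, -19.0, 135.0]
0.71 [425.7, -122.3, 54.1]
```

```bash
python3 -m pendant '0 0 0 .15;0 0 0 .15;0 0 0 0';python3 -c "
from h import *
s=ctrl.sense();print(s['force'],s['wrist_torque'])";  python3 -m pendant '0 0 0 .15;0 0 0 .15;0 0 0 .15;0 0 0 0';python3 -c "
from h import *
s=ctrl.sense();print(s['force'],s['wrist_torque'],s['joints'][5])
c=viewer.capture('scene')
for b in models.boxes_of('scene','key_grip')[:3]: print(b['p'],b['at'])"
```

```text
time_s: 17.73
eef_pos: [587.7, -12.9, 131.5]
ee_rot: [0.0, 0.301, 0.954, 0.0]
force: [2.0, 0.9, -0.1]
grip_width: 0.201
grip_force: 5.2
[ 2.01896998  0.92729625 -0.05463771] [ 0.05507941 -0.30452124  0.1059109 ]
time_s: 18.23
eef_pos: [587.9, -13.2, 131.9]
ee_rot: [0.001, 0.506, 0.863, 0.0]
force: [1.2, -1.2, 1.8]
grip_width: 0.197
grip_force: 3.8
[ 1.23586506 -1.16209914  1.82043285] [-0.18954236 -0.31131449  0.02178043] -0.7319322253347584
0.61 [570.8, -11.5, 130.4]
0.51 [459.4, -323.8, 61.8]
```

```bash
python3 -m pendant '.003 -.004 -.012 0;.003 -.004 -.012 0;.002 -.003 -.012 0;.001 -.001 -.013 0;0 0 0 0' .6; python3 -m pendant '0 0 0 0;0 0 0 0;0 0 0 0;0 0 0 0' 0; python3 - <<'E'
from h import *
print(to([572.6,-11.4,180.7]), R()[:2,:2])
c=viewer.capture("scene")
for b in models.boxes_of("scene","key_grip")[:3]: print(b["p"],b["at"])
E
```

```text
time_s: 18.95
eef_pos: [573.0, -10.9, 181.7]
ee_rot: [0.001, 0.508, 0.861, 0.0]
force: [-0.1, -0.3, 0.5]
grip_width: 0.602
grip_force: 0.0
time_s: 19.45
eef_pos: [572.6, -10.8, 180.2]
ee_rot: [-0.0, 0.508, 0.861, -0.0]
force: [0.4, -0.9, -0.2]
grip_width: 0.003
grip_force: 0.0
[-0.50811647 -0.24554403 -0.46676888] [[-0.4837892   0.87518451]
 [ 0.87518454  0.48378923]]
0.7 [575.7, -17.8, 139.7]
0.7 [459.1, -324.9, 61.5]
0.29 [619.2, -30.2, 76.6]
```

```bash
python3 -m pendant '-.0022 .0033 .0075 0;-.001 .0015 .0035 0;0 0 0 0'; python3 -m pendant '-.001 .0015 .0035 0;-.0005 .0008 .0018 0;0 0 0 0'; python3 -m pendant '-.0005 .0008 .0018 0;-.0005 .0008 .0018 0;0 0 0 0'
```

```text
time_s: 19.92
eef_pos: [578.3, -11.3, 168.8]
ee_rot: [-0.0, 0.508, 0.861, -0.0]
force: [-0.0, -0.2, 0.1]
grip_width: -0.002
grip_force: 0.0
time_s: 20.3
eef_pos: [581.1, -11.5, 163.9]
ee_rot: [-0.0, 0.508, 0.861, -0.0]
force: [0.8, -0.3, -0.1]
grip_width: 0.002
grip_force: 0.0
time_s: 20.68
eef_pos: [582.9, -11.6, 160.3]
ee_rot: [-0.0, 0.508, 0.861, -0.0]
force: [0.3, -0.1, 1.2]
grip_width: 0.0
grip_force: 0.0
```

```bash
python3 -m pendant '-.0005 .0008 .0018 0;-.0005 .0008 .0018 0;0 0 0 0'; python3 - <<'E'
from h import *
c=viewer.capture("scene");t=viewer.capture("top")
m=np.array([617,-15.2,96.8]);a=np.array([-.4678,.0399,.883])
print(proj(c,[m,m+72*a,m+82*a]))
cv2.imwrite("pics/home.png",np.hstack([cv2.resize(k["color"][y:y+75,x:x+100],(400,300),interpolation=2) for k,x,y in((c,290,155),(t,240,145))])[:,:,::-1])
E
```

```text
time_s: 21.05
eef_pos: [584.8, -11.7, 156.7]
ee_rot: [-0.0, 0.508, 0.861, -0.0]
force: [-0.9, -0.5, 0.5]
grip_width: 0.002
grip_force: 0.0
[[333.78185668 207.58683764]
 [322.98100517 188.80185152]
 [321.39573437 186.04376994]]
```

View pics/home.png

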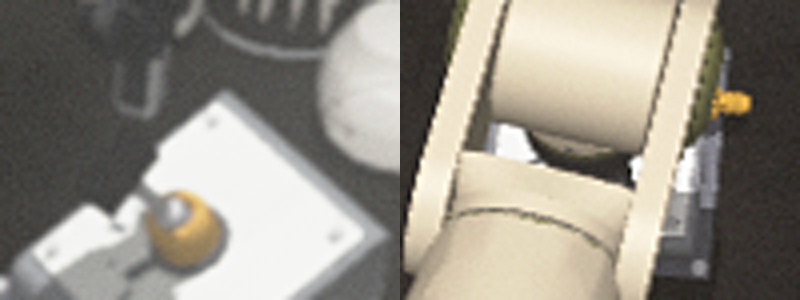

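The last view shows the shut fingers at about (135,100) in the left tile. Only a short piece of the guide shows above the rim at (172,208), and the shaft goes up-left to (143,187), so the key looks deep and leaning downhill. The probe passed uphill of the paddle. I'll measure the key outline numerically.

```bash
python3 - <<'E'
from h import *
np.set_printoptions(linewidth=250)
i=viewer.capture("scene")["color"]
g=i[176:216,304:346].max(axis=2)//10
print("cols 304..345")
for r in range(0,40): print(176+r," ".join("%2d"%v for v in g[r]))
m=np.array([617,-15.2,96.8]);b=np.array([.9964,-.085,0])
c=viewer.capture("scene")
for l in(28,34):
    k=np.radians(l);a=-np.sin(k)*b+[0,0,np.cos(k)]
    m2=m
    for dep in(18,28): print(l,dep,proj(c,[m2+(d-dep)*a for d in(36,68,100)]).round(1).tolist())
E
```

```text
cols 304..345
176  6  7  6  7  6  6  6  6  6  6  7  6  7  7  8  8  8  7  6  7  7  7  8 12 13 11 10  9  8  7  7  7  8  7  7  8  8  7  8  8  7  8
177  7  6  6  6  7  7  7  6  7  7  7  7  7  7  8  8  7  7  7  7  7  7  9 12 12 12 11  9  8  7  8  8  7  7  8  7  8  8  7  8  8 10
178  6  6  6  6  7  6  7  7  6  6  7  7  7  7  8  8  7  7  7  7  7  7  9 12 13 12 10  9  8  7  8  7  8  7  8  7  8  7  8  9 11 13
179  7  6  7  6  7  6  7  6  6  7  7  6  7  7  8  8  7  7  7  7  7  7  9 11 12 11 10  8  7  8  8  7  8  7  8  8  7  8  9 12 15 16
180  7  6  6  7  7  7  7  6  7  7  7  7  7  7  9  9  8  7  7  7  7  7  9 12 12 11  9  8  7  7  7  8  8  7  8  8  7  9 13 18 19 18
181  6  7  7  6  7  7  7  7  7  6  7  7  7  7  8  9  9  9  9  8  8  8 11 12 12 10  8  8  7  7  7  7  8  8  7  8  9 13 19 23 23 22
182  6  6  7  7  7  6  7  7  7  7  7  7  7  7  8  8  9 10 10 10 10 11 12 13 12 10  8  7  7  8  7  7  7  7  8 11 15 19 23 24 24 24
183  6  7  6  6  7  6  7  7  6  7  7  8  7  7  7  7  8  9  9  9 10 11 12 13 11  9  7  8  8  7  7  7  7  9 12 16 20 22 23 24 24 24
184  6  6  6  6  6  6  6  7  7  6  7  7  7  7 
[... 3633 characters left out ...]
 23 22 20 18 18 21 22 20 17 16 15 14 14 14 14 13 14 16 19 22 22 22 21 19 19 18 16 16 15 14
213 23 24 24 24 24 24 24 24 24 24 24 24 24 23 23 22 22 22 21 18 17 16 15 14 14 14 14 14 15 16 20 22 21 20 19 18 17 17 16 16 15 14
214 24 24 24 24 24 24 24 24 24 24 24 24 24 24 24 23 22 20 18 17 16 16 15 14 13 14 14 15 14 16 17 19 18 17 17 17 16 15 15 16 15 13
215 24 24 24 24 24 24 24 24 24 24 24 24 24 24 22 21 18 17 16 16 16 16 15 13 12 13 13 14 15 15 15 16 16 16 16 16 15 15 15 15 14 13
28 18 [[331.2, 203.1], [326.4, 194.7], [321.4, 186.0]]
28 28 [[332.6, 205.6], [327.9, 197.4], [323.0, 188.8]]
34 18 [[330.5, 203.6], [324.5, 196.3], [318.3, 188.7]]
34 28 [[332.3, 205.8], [326.4, 198.6], [320.3, 191.1]]
```

```bash
python3 -m pendant '0 0 -.025 0;0 0 0 0;-.004 .0046 0 0;0 0 .018 0;0 0 .018 0;0 0 .018 0;0 0 0 0' .8; python3 -m pendant '0 0 0 0;0 0 0 0;0 0 0 0;0 0 0 0;0 0 0 0' .16 20; python3 - <<'E'
from h import *
s=ctrl.sense();print(s['force'],s['wrist_torque'],to([590.8,-13,127.5]))
E
```

```text
time_s: 22.12
eef_pos: [590.0, -12.9, 125.9]
ee_rot: [-0.002, 0.508, 0.861, -0.001]
force: [0.7, -0.4, 0.4]
grip_width: 0.801
grip_force: 0.0
time_s: 22.75
eef_pos: [591.4, -13.3, 128.6]
ee_rot: [0.001, 0.508, 0.861, 0.0]
force: [1.4, -1.2, 5.1]
grip_width: 0.163
grip_force: 8.3
[ 1.42567295 -1.20719335  5.12780206] [-0.24300648 -0.48802732  0.04210768] [ 0.55401593 -0.42240044  1.11430012]
```

```bash
cat > st.py <<'E'
from h import *
s=ctrl.sense();print("F",s['force'].round(1),"T",s['wrist_torque'].round(2),"j6",s['joints'][5].round(2))
E
python3 -m pendant '0 0 0 .12;0 0 0 .12;0 0 0 0'; python3 st.py;python3 -m pendant '0 0 0 .12;0 0 0 .12;0 0 0 0'; python3 st.py;python3 -m pendant '0 0 0 .12;0 0 0 .12;0 0 0 0'; python3 st.py
```

```text
time_s: 23.12
eef_pos: [591.0, -13.4, 128.8]
ee_rot: [0.001, 0.608, 0.794, -0.0]
force: [0.4, -2.5, 7.7]
grip_width: 0.16
grip_force: 6.9
F [ 0.4 -2.5  7.7] T [-0.41 -0.03  0.1 ] j6 -0.48
time_s: 23.5
eef_pos: [590.7, -13.7, 128.4]
ee_rot: [0.0, 0.699, 0.715, -0.0]
force: [-0.2, -4.6, 5.4]
grip_width: 0.161
grip_force: 2.8
F [-0.2 -4.6  5.4] T [-0.68  0.13  0.09] j6 -0.24
time_s: 23.88
eef_pos: [590.4, -14.1, 128.5]
ee_rot: [0.001, 0.779, 0.627, -0.001]
force: [-2.1, -7.0, 6.7]
grip_width: 0.162
grip_force: 4.1
F [-2.1 -7.   6.7] T [-1.01  0.54  0.13] j6 -0.0
```

```bash
python3 -m pendant '0 0 0 .12;0 0 0 .12;0 0 0 0'; python3 st.py;python3 -m pendant '0 0 0 .12;0 0 0 .12;0 0 0 0'; python3 st.py;python3 -m pendant '0 0 0 .12;0 0 0 .12;0 0 0 0'; python3 st.py; python3 - <<'E'
from h import *
c=viewer.capture("scene")
for q in("key_grip","pointer"):
  for b in models.boxes_of("scene",q)[:2]: print(q,b["p"],b["at"],proj(c,b["at"]))
a0=cv2.imread("pics/scene.png")[:,:,::-1]
g0=a0[198:232,306:346].max(axis=2)//10;g=c["color"][198:232,306:346].max(axis=2)//10
for r in range(8,34): print(198+r," ".join("%2d"%v for v in g0[r,:26])," | "," ".join("%2d"%v for v in g[r,:26]))
E
```

```text
time_s: 24.25
eef_pos: [590.3, -14.6, 128.7]
ee_rot: [0.001, 0.849, 0.529, -0.001]
force: [-4.2, -7.4, 9.2]
grip_width: 0.157
grip_force: 5.1
F [-4.2 -7.4  9.2] T [-1.25  0.84  0.09] j6 0.24
time_s: 24.62
eef_pos: [590.2, -14.8, 128.7]
ee_rot: [0.001, 0.906, 0.423, -0.001]
force: [-4.4, -9.4, 9.9]
grip_width: 0.154
grip_force: 5.7
F [-4.4 -9.4  9.9] T [-1.45  0.87  0.17] j6 0.48
time_s: 25.0
eef_pos: [590.2, -14.8, 128.7]
ee_rot: [0.001, 0.95, 0.312, -0.001]
force: [-3.4, -10.2, 9.2]
grip_width: 0.157
grip_force: 5.7
F [ -3.4 -10.2   9.2] T [-1.42  0.77  0.13] j6 0.72
key_grip 0.87 [583.8, -9.5, 135.7] [[321.53353755 197.29407486]]
key_grip 0.61 [426.3, -121.3, 55.6] [[289.7898496  285.02814424]]
206  7  7  7  9 13 18 22 23 24 24 24 24 24 24 24 24 24 23 23 23 23 23 23 22 20 17  |   7  7  8  9 13 18 22 24 24 24 24 24 24 24 24 24 24 23 23 23 23 20 15 14 14 15
207  7  8 11 14 19 22 24 24 24 24 24 24 24 24 24 24 23 23 22 21 21 22 22 21 17 15  |   7  8 11 15 19 23 24 24 24 24 24 24 24 24 24 24 24 22 20 19 19 17 14 13 14 14
208  9 12 15 19 23 24 24 24 24 24 24 24 24 24 24 24 23 22 20 17 19
[... 3169 characters left out ...]
16 16 16 16 14 14 15 16 17 16 16 17 16 16 16
228 15 18 22 23 24 24 24 23 23 24 24 24 23 23 22 19 20 22 24 24 24 24 24 23 23 23  |  12 13 15 16 16 16 16 16 16 16 16 16 16 15 14 12 13 14 16 16 16 16 16 17 16 16
229 15 16 19 23 24 24 24 23 24 23 24 24 23 22 20 20 22 23 24 24 24 23 24 23 23 24  |  11 11 13 15 16 16 16 16 16 16 16 16 15 14 13 12 14 16 16 17 17 16 16 16 16 16
230 16 15 15 20 23 24 24 24 24 24 24 23 23 21 21 22 23 24 24 24 24 24 24 23 24 24  |  10 10 12 13 16 16 16 16 16 16 16 16 15 14 13 15 15 16 16 16 16 16 16 17 16 16
231 17 16 14 15 20 23 24 24 24 24 24 23 23 23 23 23 24 24 24 23 23 23 24 24 24 24  |  11 11 11 12 14 15 16 16 16 16 16 16 16 15 15 15 16 17 16 17 16 16 16 16 16 17
```

```bash
cat > ptr.py <<'E'
from h import *
c=viewer.capture("scene");g=c["color"][200:232,300:350].max(axis=2).astype(int)
# ring of samples round bonnet foot: darkest radius-33mm-ish points on slope by clockwise angle from down-slope
m=np.array([617,-15.2,96.8]);bx=np.array([.9964,-.085,0]);by=np.array([.085,.9964,0]);a=-.4695*bx+[0,0,.883];u=.883*bx+[0,0,.4695]
f=m-27*a
A=np.arange(-.6,2.0,.1)
for rr in(24,28):
    P=[f+rr*(-np.cos(t)*u+np.sin(t)*by) for t in A]
    p=proj(c,P); v=cv2.remap(c["color"].max(axis=2),p[:,0].astype(np.float32)[None],p[:,1].astype(np.float32)[None],1)[0]
    print(rr," ".join(f"{t:.1f}:{x}" for t,x in zip(A,v)))
E
python3 ptr.py; python3 -m pendant '0 0 0 .12;0 0 0 .12;0 0 0 .12;0 0 0 0'; python3 st.py; python3 ptr.py
```

```text
24 -0.6:113 -0.5:116 -0.4:119 -0.3:118 -0.2:117 -0.1:113 -0.0:105 0.1:99 0.2:95 0.3:98 0.4:112 0.5:118 0.6:124 0.7:128 0.8:132 0.9:137 1.0:143 1.1:144 1.2:135 1.3:127 1.4:127 1.5:138 1.6:141 1.7:145 1.8:148 1.9:157
28 -0.6:156 -0.5:160 -0.4:159 -0.3:160 -0.2:161 -0.1:154 -0.0:139 0.1:113 0.2:104 0.3:120 0.4:147 0.5:158 0.6:160 0.7:156 0.8:154 0.9:150 1.0:147 1.1:146 1.2:142 1.3:134 1.4:130 1.5:143 1.6:149 1.7:148 1.8:145 1.9:151
time_s: 25.7
eef_pos: [590.3, -14.8, 128.7]
ee_rot: [0.001, 0.991, 0.137, -0.001]
force: [-4.5, -9.9, 9.3]
grip_width: 0.157
grip_force: 5.6
F [-4.5 -9.9  9.3] T [-1.38  0.78  0.07] j6 1.08
24 -0.6:114 -0.5:112 -0.4:120 -0.3:119 -0.2:116 -0.1:113 -0.0:105 0.1:101 0.2:98 0.3:99 0.4:109 0.5:118 0.6:121 0.7:127 0.8:134 0.9:137 1.0:142 1.1:142 1.2:136 1.3:128 1.4:127 1.5:134 1.6:144 1.7:143 1.8:147 1.9:155
28 -0.6:157 -0.5:159 -0.4:162 -0.3:162 -0.2:161 -0.1:153 -0.0:136 0.1:113 0.2:105 0.3:123 0.4:146 0.5:159 0.6:160 0.7:156 0.8:153 0.9:149 1.0:145 1.1:146 1.2:142 1.3:135 1.4:132 1.5:140 1.6:148 1.7:149 1.8:149 1.9:153
```

```bash
python3 - <<'E'
from h import *
c=viewer.capture("scene");i=c["color"].astype(int)
print("cols 316..345, value/10 ; brass flagged with *")
for r in range(190,216):
    print(r," ".join(f"{i[r,k].max()//10:2d}"+("*" if i[r,k,0]-i[r,k,2]>35 else " ") for k in range(316,346)))
m=np.array([617,-15.2,96.8]);a=np.array([-.4678,.0399,.883])
for s in(0,8,18,40,50): print(s,proj(c,[m+s*a]).round(1))
for n in ("key_grip",):
  for b in models.boxes_of("scene",n)[:1]: print(b)
E
```

```text
cols 316..345, value/10 ; brass flagged with *
190  6   7  10  11  10   8   7   7   7   7   9  12  13  12  10   8   7   7   8  13  20  24  24  24  24  24  24  24  24  24 
191  6   7   8   9   9   7   7   6   7   8  10  11  13  12  10   8   7   8  11  18  23  24  24  24  24  24  24  24  24  24 
192  6   6   7   8   7   7   7   7   9  12* 12  12  13  12  10   8   8  12  18  23  24  24  24  24  24  24  24  24  24  24 
193  6   6   7   6   7   6   6   8  11  14* 14* 13  13  12  10  10  12  18  23  24  24  24  24  24  24  24  24  24  24  24 
194  6   6   6   7   7   6   7   8  12  15  15  14  13  13  13  16  19  23  24  24  24  24  24  24  24  24  24  24  24  24 
195  6   6   7   7   6   6   8  10  13  15  18  18  17  17  20  23  24  24  24  24  24  24  24  24  24  24  24  24  24  24 
196  7   6   7   7   6   7   9  11  13  15  18  21  22  22  23  24  24  24  24  24  24  24  24  24  24  24  24  24  24  24 
197  7   6   6   6   7   9  11  13  13  14  16  20  23  24  24  24  24  24  24  24  24  24  24  24  24  24  24  24  24  24 
198  6   6   6   6  10  15  17  17  14  14  14  17  22  24  2
[... 1603 characters left out ...]
14* 13* 12  12  13  13  14  14  16* 18* 20* 21* 20* 19* 18* 16* 15* 14 
212 23  21  18  14  14  16  18  18  17  16  14  14* 14* 14* 13* 13  13  13  14  14* 15* 16* 18* 19* 19* 18* 16* 16* 15* 14 
213 23  22  19  16  14  15  16  16  16  16  15  13  14* 14* 14* 14* 14* 14* 14* 15* 14* 15* 17* 18* 17* 17* 16* 15* 15* 14 
214 21  20  18  16  16  15  16  16  16  16  15  14  13* 13* 14* 14* 14* 15* 15* 15* 15* 15* 17* 17* 16* 15* 15* 16* 14* 14 
215 18  17  16  16  16  16  16  16  16  16  15  13  12  12* 13* 14* 14* 14* 14* 14* 15* 15* 15* 15* 14* 15* 15* 15* 14  12 
0 [[333.8 207.6]]
8 [[332.6 205.6]]
18 [[331.2 203.1]]
40 [[327.9 197.4]]
50 [[326.4 194.7]]
{'at': [617.7, -29.2, 74.8], 'p': 0.65}
```

```bash
python3 -m pendant '0 0 0 .13;0 0 0 .13;0 0 0 .13;0 0 0 0'; python3 st.py; python3 ptr.py|tail -1;  python3 -m pendant '0 0 0 .13;0 0 0 .13;0 0 0 .13;0 0 0 0'; python3 st.py; python3 ptr.py|tail -1
```

```text
time_s: 26.35
eef_pos: [590.1, -14.8, 128.4]
ee_rot: [0.002, 0.998, -0.058, -0.001]
force: [-4.2, -9.4, 5.9]
grip_width: 0.161
grip_force: 5.4
F [-4.2 -9.4  5.9] T [-1.47  0.74  0.09] j6 1.47
28 -0.6:156 -0.5:160 -0.4:163 -0.3:162 -0.2:159 -0.1:154 -0.0:139 0.1:110 0.2:105 0.3:121 0.4:144 0.5:158 0.6:160 0.7:156 0.8:154 0.9:149 1.0:145 1.1:145 1.2:143 1.3:134 1.4:130 1.5:138 1.6:150 1.7:148 1.8:147 1.9:146
time_s: 26.9
eef_pos: [589.9, -14.7, 128.0]
ee_rot: [0.002, 0.968, -0.25, -0.001]
force: [-4.7, -9.4, 6.1]
grip_width: 0.161
grip_force: 4.8
F [-4.7 -9.4  6.1] T [-1.47  0.79  0.  ] j6 1.86
28 -0.6:156 -0.5:160 -0.4:160 -0.3:161 -0.2:161 -0.1:154 -0.0:135 0.1:114 0.2:105 0.3:121 0.4:147 0.5:159 0.6:162 0.7:158 0.8:155 0.9:149 1.0:146 1.1:142 1.2:143 1.3:136 1.4:131 1.5:139 1.6:144 1.7:148 1.8:149 1.9:152
```

```bash
python3 -m pendant '0 0 0 -.14;0 0 0 -.14;0 0 0 -.14;-.0028 0 -.0053 0;-.0028 0 -.0053 0;0 0 0 0' .45; python3 st.py; python3 -m pendant '0 0 0 0;0 0 0 0;0 0 0 0;0 0 0 0' 0 20; python3 st.py; python3 -c "
from h import *
c=viewer.capture('scene');print([(b['p'],b['at']) for b in models.boxes_of('scene','key_grip')[:2]])
i=c['color'].astype(int)
for r in range(184,214): print(r,' '.join(f'{i[r,k].max()//10:2d}' for k in range(306,340)))"
```

```text
time_s: 27.7
eef_pos: [585.4, -15.1, 138.9]
ee_rot: [0.002, 0.999, -0.043, 0.0]
force: [0.8, -13.8, 2.4]
grip_width: 0.449
grip_force: 6.3
F [  0.8 -13.8   2.4] T [-2.1  -0.22  0.03] j6 1.43
time_s: 28.2
eef_pos: [584.9, -12.2, 138.1]
ee_rot: [-0.0, 0.999, -0.042, -0.001]
force: [-0.1, 0.4, 0.2]
grip_width: -0.0
grip_force: 0.1
F [-0.1  0.4  0.2] T [-0.04  0.06  0.03] j6 1.43
[(0.7, [585.1, -8.5, 135.5]), (0.56, [460.7, -326.2, 63.0])]
184  6  7  6  7  7  6  6  6  7  7  7  7  9 10 10 11 13 12  9  7  7  7  7  7  7  8  7  7  7  8  9 13 17 22
185  6  7  7  6  6  7  6  7  7  7  6  7  9 10 10 11 12 11  8  7  7  7  7  7  8  7  8  8  8  9 13 19 22 24
186  6  6  6  6  6  6  7  7  6  7  6  8  9 10 10 11 12 11  9  7  7  7  7  8  7  7  7  8 11 15 20 23 24 24
187  6  7  6  7  7  6  6  7  7  7  6  7  8  9 10 12 13 11  8  7  7  7  7  7  7  7  9 12 16 21 23 24 24 24
188  6  6  6  6  6  6  6  6  7  6  6  6  7  8  9 12 13 11  8  7  7  8  7  7  7  9 13 17 22 24 24 24 24 24
189  6  6  7  6  7  6  6  6  6  6  6  7  6  7  9 11 13 12 10  8  8  8  8  8  9 13 19 23 24 24 24 24 24 24
190  7  7  6  7  7  6  7
[... 1819 characters left out ...]
4 24 24 24 24 23 22 21 20 17 14 13 14 15 16 19 19 17 16 16 20 22
208  8 12 16 21 23 24 24 24 24 24 24 24 24 24 24 24 24 23 20 16 15 14 14 13 14 14 15 16 16 15 15 17 21 23
209 12 17 22 23 24 24 24 24 24 24 24 24 24 24 24 24 24 23 19 15 14 14 13 13 14 14 14 14 14 15 16 18 22 22
210 19 22 24 24 24 24 24 24 24 24 24 23 23 23 23 24 24 22 18 15 14 14 13 13 12 13 13 13 14 15 18 21 22 22
211 23 24 24 24 24 24 24 24 24 24 23 21 19 18 19 22 23 21 17 15 15 15 14 13 12 12 12 13 15 18 21 22 22 22
212 24 24 24 24 24 24 24 24 24 24 23 22 20 18 18 21 22 21 17 16 16 15 14 14 14 13 13 15 18 21 22 22 21 20
213 24 24 24 24 24 24 24 24 24 24 24 23 23 22 21 21 21 19 16 16 15 14 14 14 14 14 14 15 17 19 20 19 18 18
```

```bash
python3 - <<'E'
from h import *
c=viewer.capture("scene")
m=np.array([617,-15.2,96.8]);bx=np.array([.9964,-.085,0]);by=np.array([.085,.9964,0]);a=-.4695*bx+[0,0,.883];u=.883*bx+[0,0,.4695]
obs_b=np.array([324.3,198.3])  # shaft/paddle junction (d=68)
obs=[(327.2,201),(329,203)]
res=[]
for dep in(18,23,28):
  for L in range(-20,21,2):      # lean downslope (+) extra deg
    for S in range(-20,21,2):    # lean to +y deg
      l,s=np.radians([L,S]); d=a-np.tan(l)*u+np.tan(s)*by; d/=np.linalg.norm(d)
      piv=m-8*a if dep==28 else m-4*a   # pivot about in-bore middle
      base=8 if dep==28 else 4
      P=lambda q: piv+(q-(dep-base))*d
      p=proj(c,[P(68)])[0]; q1=proj(c,[P(t) for t in np.linspace(36,68,17)])
      e=np.hypot(*(p-obs_b))+sum(np.min(np.hypot(*(q1-o).T)) for o in obs)
      G=P(84); res.append((round(e,2),dep,L,S,G.round(0).tolist(),P(100).round(0).tolist()))
res.sort(key=lambda r:r[0])
for r in res[:14]: print(r)
print(ctrl.sense()["eef_pos"])
E
```

```text
(np.float64(0.44), 28, 8, 6, [584.0, -6.0, 141.0], [575.0, -3.0, 154.0])
(np.float64(0.87), 23, 8, 0, [581.0, -12.0, 146.0], [571.0, -11.0, 159.0])
(np.float64(0.88), 18, 8, -4, [578.0, -17.0, 150.0], [568.0, -17.0, 163.0])
(np.float64(0.99), 23, 8, 2, [581.0, -10.0, 146.0], [572.0, -9.0, 159.0])
(np.float64(1.1), 28, 8, 4, [584.0, -8.0, 141.0], [574.0, -6.0, 154.0])
(np.float64(1.11), 18, 8, -2, [578.0, -14.0, 150.0], [568.0, -14.0, 163.0])
(np.float64(1.19), 18, 10, -4, [576.0, -16.0, 148.0], [566.0, -17.0, 161.0])
(np.float64(1.19), 28, 8, 8, [584.0, -4.0, 141.0], [575.0, -1.0, 154.0])
(np.float64(1.21), 23, 10, 0, [579.0, -12.0, 144.0], [569.0, -11.0, 157.0])
(np.float64(1.37), 23, 10, 2, [579.0, -10.0, 144.0], [569.0, -8.0, 157.0])
(np.float64(1.39), 23, 8, 4, [581.0, -8.0, 146.0], [572.0, -6.0, 159.0])
(np.float64(1.41), 28, 8, 10, [585.0, -1.0, 141.0], [576.0, 2.0, 153.0])
(np.float64(1.43), 18, 8, -6, [577.0, -19.0, 150.0], [568.0, -20.0, 162.0])
(np.float64(1.48), 18, 10, -2, [576.0, -14.0, 148.0], [566.0, -14.0, 161.0])
[585.12352602 -12.39443714 138.33386803]
```

The fingers closed on nothing, and the outline fit puts the key fully home but leaning. Its paddle lies along the slope beside the fingers, on the +y side. So I'll rise, unwind the wrist and grip the paddle properly.

```bash
python3 -m pendant '0 0 -.025 0;0 0 -.025 0;0 0 0 -.18;0 0 0 -.18;0 0 0 -.18;0 0 0 -.18;0 0 0 -.18;0 0 0 -.18;0 0 0 -.18;0 0 0 -.18' && python3 -m pendant '0 0 0 -.18;0 0 0 -.18;0 0 0 -.18;0 0 0 -.18;0 0 0 -.18;0 0 0 -.18;0 0 0 -.18;0 0 0 -.18;0 0 0 -.18;0 0 0 0' .8; python3 - <<'E'
from h import *
print(to([588,-9,128]));s=ctrl.sense();print(s["joints"][5],s["force"])
c=viewer.capture("scene");i=c["color"].astype(int)
print([(b['p'],b['at']) for b in models.boxes_of('scene','key_grip')[:2]])
for r in range(186,214): print(r,' '.join(f'{i[r,k].max()//10:2d}' for k in range(306,340)))
E
```

```text
time_s: 29.6
eef_pos: [585.2, -12.4, 188.4]
ee_rot: [-0.0, 0.777, 0.629, -0.0]
force: [0.5, -0.4, -0.0]
grip_width: -0.006
grip_force: 0.0
time_s: 30.85
eef_pos: [585.2, -12.5, 188.4]
ee_rot: [-0.0, 0.084, 0.997, 0.0]
force: [-0.3, 0.7, -0.0]
grip_width: 0.8
grip_force: 0.0
[-2.19774684  3.878571   60.4238282 ]
-1.6248224593737741 [-0.34246189  0.68793907 -0.00520818]
[(0.79, [576.1, -15.3, 138.9]), (0.62, [457.8, -328.3, 61.2])]
186  6  6  6  6  6  6  7  6  6  7  7  6  7  6  6  7  7  7  7  7  7  7  7  8  7  7  8  8 11 14 20 23 24 24
187  6  6  7  6  6  6  7  7  7  7  7  7  7  6  6  7  7  7  7  7  7  8  7  8  8  8  9 12 16 21 23 24 24 24
188  6  6  6  6  6  6  7  6  7  7  7  7  7  7  7  6  7  6  7  7  8  7  7  7  8  9 13 18 22 24 24 24 24 24
189  6  6  7  6  7  7  6  7  7  7  6  7  6  6  7  7  6  7  7  7  7  7  7  8 10 13 19 23 24 24 24 24 24 24
190  6  7  7  6  7  6  7  7  7  7  7  7  7  7  6  7  7  7  7  7  7  7  8 10 15 20 23 24 24 24 24 24 24 24
191  6  6  6  7  6  6  7  7  7  7  7  6  7  7  6  7  6  7  7  7  7  7 11 16 21 24 24 24 24 24 24 24 24 24
192  6  6  6  7  6  6  7  6  7
[... 1601 characters left out ...]
6  8 15 22 24 23 22 21 19 16 13 12 13 15 19 22 22 20 17 17 20 23
208  9 12 16 20 23 24 24 24 24 22 16 10  9 12 19 24 24 23 21 18 16 14 13 12 13 15 19 21 21 19 17 17 21 23
209 12 17 22 23 24 24 24 24 24 24 22 17 14 17 22 24 24 23 19 16 14 14 13 13 13 14 17 19 18 17 16 18 22 22
210 18 22 24 24 24 24 24 24 24 24 24 21 19 19 22 23 24 22 18 15 14 14 13 13 13 14 15 16 15 16 18 21 22 22
211 23 24 24 24 24 24 24 24 24 24 23 21 17 17 19 21 23 22 19 18 17 15 14 14 13 13 14 15 16 18 21 22 22 21
212 24 24 24 24 24 24 24 24 24 24 23 22 19 18 18 21 23 22 22 23 21 17 15 14 14 14 15 18 20 22 22 22 20 19
213 24 24 24 24 24 24 24 24 24 24 24 24 23 23 22 23 23 23 23 23 22 18 15 14 14 15 18 20 22 22 21 20 19 18
```

The key has settled leaning straight downhill, with its paddle along the slope and centred near (577,-13,138). I descend straddling it and close.

```bash
python3 -m pendant '.005 0 .02 0;0 0 .02 0;0 0 .022 0;0 0 0 0'; python3 -m pendant '0 0 0 0;0 0 0 0;0 0 0 0;0 0 0 0;0 0 0 0;0 0 0 0' 0 20; python3 st.py
```

```text
time_s: 31.45
eef_pos: [579.5, -11.5, 125.3]
ee_rot: [-0.002, 0.084, 0.996, 0.0]
force: [0.7, -0.1, -0.0]
grip_width: 0.801
grip_force: 0.0
time_s: 32.2
eef_pos: [580.5, -11.5, 127.0]
ee_rot: [0.0, 0.083, 0.997, 0.0]
force: [-0.6, 1.8, 6.1]
grip_width: 0.11
grip_force: 19.8
F [-0.6  1.8  6.1] T [ 0.51 -0.13  0.23] j6 -1.63
```

```bash
python3 -m pendant '-.0025 0 -.0016 0;-.0025 0 -.0016 0;-.0028 0 -.0012 0;0 0 0 0'; python3 st.py;  python3 -m pendant '0 0 0 .12;0 0 0 .12;0 0 0 0'; python3 st.py; python3 -m pendant '0 0 0 .12;0 0 0 .12;0 0 0 0'; python3 st.py
```

```text
time_s: 32.7
eef_pos: [587.8, -12.9, 130.6]
ee_rot: [-0.0, 0.083, 0.997, 0.0]
force: [-3.6, 2.8, 2.6]
grip_width: 0.11
grip_force: 19.7
F [-3.6  2.8  2.6] T [0.67 0.65 0.16] j6 -1.63
time_s: 33.08
eef_pos: [588.7, -11.9, 130.9]
ee_rot: [0.001, 0.202, 0.979, 0.001]
force: [0.1, 6.8, 1.3]
grip_width: 0.112
grip_force: 37.7
F [0.1 6.8 1.3] T [ 1.71 -0.25  0.31] j6 -1.39
time_s: 33.45
eef_pos: [589.2, -11.1, 131.3]
ee_rot: [0.001, 0.318, 0.948, 0.002]
force: [1.6, 10.8, 3.1]
grip_width: 0.109
grip_force: 54.9
F [ 1.6 10.8  3.1] T [ 2.54 -0.75  0.44] j6 -1.15
```

```bash
python3 -m pendant '0 0 0 0;0 0 0 .12;0 0 0 .12;0 0 0 0' .17 20; python3 st.py;  python3 -m pendant '0 0 0 .12;0 0 0 .12;0 0 0 0' .19; python3 st.py; python3 ptr.py|tail -1; python3 -c "
from h import *
i=viewer.capture('scene')['color'].astype(int)
for r in range(192,212): print(r,' '.join(f'{i[r,k].max()//10:2d}' for k in range(310,340)))"
```

```text
time_s: 33.95
eef_pos: [588.3, -13.5, 130.8]
ee_rot: [0.0, 0.428, 0.904, -0.0]
force: [0.7, 0.3, 0.9]
grip_width: 0.17
grip_force: 7.9
F [0.7 0.3 0.9] T [ 0.14 -0.18  0.16] j6 -0.91
time_s: 34.33
eef_pos: [588.3, -13.6, 131.0]
ee_rot: [0.001, 0.532, 0.847, -0.0]
force: [0.8, -1.5, 2.2]
grip_width: 0.193
grip_force: 10.4
F [ 0.8 -1.5  2.2] T [-0.16 -0.15  0.21] j6 -0.67
28 -0.6:159 -0.5:160 -0.4:159 -0.3:161 -0.2:160 -0.1:151 -0.0:139 0.1:110 0.2:106 0.3:123 0.4:146 0.5:157 0.6:160 0.7:156 0.8:155 0.9:150 1.0:146 1.1:147 1.2:144 1.3:139 1.4:134 1.5:141 1.6:148 1.7:152 1.8:165 1.9:178
192  6  6  6  6  7  6  6  8  8  8  8  7  7  7  8 10 12 12 10  9 15 23 24 24 24 24 24 24 24 24
193  6  6  6  7  6  7  7  7  8 10  9  9  8  8  8 11 13 12 10  8 13 21 24 24 24 24 24 24 24 24
194  6  7  6  7  6  6  7  7  7  9  9 10 10  9 10 12 13 12  8  8 13 21 24 24 24 24 24 24 24 24
195  6  6  6  6  6  6  6  7  6  7  8  8  9 10 11 11 11 10 10 12 18 23 24 24 24 24 24 24 24 24
196  6  6  6  6  6  6  6  7  6  6  6  7  7  8  9 10 12 15 18 20 23 24 24 24 24 24 24 24 24 24
197  6  6  6  6  7  6  6  6  6  7  6  7 
[... 669 characters left out ...]
 22 18 14 14 14 13 14 13 15 15 17 21 22 23
205  9 12 17 22 23 24 24 24 24 24 24 24 24 24 24 24 23 20 15 13 13 14 14 15 17 18 17 18 21 22
206 13 18 22 24 24 24 24 24 24 24 24 24 24 24 23 23 23 20 15 13 14 14 15 16 18 18 17 17 21 22
207 19 23 24 24 24 24 24 24 24 24 24 24 24 23 22 21 20 17 14 13 13 15 15 15 17 17 16 17 21 22
208 23 24 24 24 24 24 24 24 24 24 24 24 24 23 20 16 16 15 13 13 13 14 14 15 15 16 16 18 21 22
209 24 24 24 24 24 24 24 24 24 24 24 24 24 23 19 15 14 14 13 13 13 14 14 14 14 15 16 19 22 22
210 24 24 24 24 24 24 24 23 22 23 23 24 24 22 18 15 14 14 14 13 13 13 13 14 14 15 18 21 22 22
211 24 24 24 24 24 24 23 21 19 18 19 22 22 21 18 15 14 14 14 13 13 13 12 13 14 15 18 21 22 21
```

```bash
python3 -m pendant '0 0 0 .12;0 0 0 .12;0 0 0 0' .2; python3 st.py;  python3 -m pendant '0 0 0 .12;0 0 0 .12;0 0 0 0' .21; python3 st.py; python3 -m pendant '0 0 0 .12;0 0 0 .12;0 0 0 0'; python3 st.py; python3 ptr.py|tail -1
```

```text
time_s: 34.8
eef_pos: [588.2, -13.5, 131.2]
ee_rot: [0.001, 0.63, 0.777, -0.0]
force: [-1.2, -2.5, 2.9]
grip_width: 0.197
grip_force: 14.7
F [-1.2 -2.5  2.9] T [-0.47 -0.04  0.25] j6 -0.43
time_s: 35.17
eef_pos: [588.2, -13.7, 131.6]
ee_rot: [0.001, 0.718, 0.696, -0.0]
force: [-2.4, -4.0, 6.0]
grip_width: 0.213
grip_force: 17.7
F [-2.4 -4.   6. ] T [-0.68  0.19  0.29] j6 -0.19
time_s: 35.55
eef_pos: [588.1, -13.8, 132.2]
ee_rot: [0.001, 0.796, 0.605, -0.0]
force: [-4.9, -4.3, 10.5]
grip_width: 0.208
grip_force: 21.6
F [-4.9 -4.3 10.5] T [-0.63  0.62  0.37] j6 0.05
28 -0.6:157 -0.5:163 -0.4:165 -0.3:164 -0.2:161 -0.1:153 -0.0:136 0.1:111 0.2:104 0.3:121 0.4:146 0.5:158 0.6:159 0.7:157 0.8:155 0.9:150 1.0:145 1.1:144 1.2:143 1.3:136 1.4:132 1.5:139 1.6:151 1.7:149 1.8:156 1.9:157
```

```bash
python3 -m pendant '0 0 0 .12;0 0 0 .12;0 0 0 0' .23; python3 st.py; python3 ptr.py|tail -1;  python3 -m pendant '0 0 0 .12;0 0 0 .12;0 0 0 0'; python3 st.py; python3 ptr.py|tail -1
```

```text
time_s: 35.98
eef_pos: [587.4, -14.0, 131.6]
ee_rot: [0.0, 0.863, 0.505, -0.001]
force: [-6.6, -5.9, 7.8]
grip_width: 0.232
grip_force: 5.3
F [-6.6 -5.9  7.8] T [-0.93  0.98  0.11] j6 0.29
28 -0.6:160 -0.5:161 -0.4:161 -0.3:162 -0.2:161 -0.1:153 -0.0:138 0.1:114 0.2:106 0.3:121 0.4:144 0.5:157 0.6:159 0.7:156 0.8:155 0.9:149 1.0:146 1.1:143 1.2:144 1.3:138 1.4:134 1.5:134 1.6:145 1.7:149 1.8:169 1.9:198
time_s: 36.4
eef_pos: [586.5, -14.0, 131.3]
ee_rot: [-0.0, 0.917, 0.398, -0.002]
force: [-11.4, -6.8, 9.1]
grip_width: 0.23
grip_force: 6.4
F [-11.4  -6.8   9.1] T [-0.91  1.8   0.14] j6 0.53
28 -0.6:158 -0.5:161 -0.4:161 -0.3:161 -0.2:162 -0.1:153 -0.0:137 0.1:110 0.2:105 0.3:123 0.4:148 0.5:158 0.6:160 0.7:159 0.8:158 0.9:150 1.0:146 1.1:144 1.2:145 1.3:137 1.4:129 1.5:132 1.6:147 1.7:150 1.8:173 1.9:207
```

```bash
python3 -m pendant '0 0 0 0;0 0 0 0;0 0 0 0' .12 40; python3 st.py; python3 ptr.py|tail -1; python3 -c "
from h import *
i=viewer.capture('scene')['color'].astype(int)
for r in range(184,212): print(r,' '.join(f'{i[r,k].max()//10:2d}' for k in range(304,340)))"
```

```text
time_s: 36.83
eef_pos: [586.7, -14.8, 131.1]
ee_rot: [0.001, 0.917, 0.398, -0.002]
force: [-9.3, -10.2, 6.1]
grip_width: 0.121
grip_force: 6.7
F [ -9.3 -10.2   6.1] T [-1.64  1.46 -0.1 ] j6 0.53
28 -0.6:156 -0.5:159 -0.4:159 -0.3:163 -0.2:160 -0.1:151 -0.0:137 0.1:113 0.2:105 0.3:121 0.4:144 0.5:159 0.6:160 0.7:155 0.8:153 0.9:150 1.0:147 1.1:147 1.2:145 1.3:139 1.4:131 1.5:134 1.6:143 1.7:148 1.8:174 1.9:213
184  6  6  5  7  7  6  6  7  6  6  7  6  6  6  7  9 12 13 11  9  7  6  7  7  9 12 13 11  9  8  7  8  9 13 17 22
185  6  7  7  6  6  6  6  6  5  6  6  6  6  7  6  9 12 13 11  8  7  7  6  7  9 12 13 11  9  7  8  9 13 18 23 24
186  6  6  6  7  6  6  6  7  6  6  6  6  6  6  7  9 12 13 11  8  7  6  6  7  9 13 13 11  8  7 10 14 20 23 24 24
187  6  6  6  6  6  6  6  6  6  6  6  6  6  7  7  9 12 13 11  8  6  6  6  7 10 12 13 11  8  8 13 20 23 24 24 24
188  7  6  6  6  7  6  6  6  6  6  6  6  6  7  7  9 12 13 11  8  6  7  7  8 10 13 13 10  8 10 17 23 24 24 24 24
189  6  6  6  6  7  6  6  5  6  6  6  6  7  7  7 10 13 13 11  8  6  7  7  8 11 13 13 10  8 11 19 24 24 24 24 24
190  6  6  6  7
[... 1748 characters left out ...]
3 13 15 18 21 22 20 19 21 22
206  7  7  6  7  7  9 13 18 22 24 24 24 24 24 24 24 24 24 24 24 23 23 23 22 18 14 13 14 15 17 19 20 18 17 21 22
207  7  6  7  8 11 14 19 23 24 24 24 24 24 24 24 24 24 24 24 23 22 21 20 18 15 13 13 14 14 15 16 17 16 17 21 22
208  7  7  8 12 16 20 23 24 24 24 24 24 24 24 24 24 24 24 24 23 20 16 15 15 14 13 13 13 13 14 15 15 16 18 21 23
209  7  9 12 17 22 23 24 24 24 24 24 24 24 24 24 24 24 24 24 23 19 14 14 14 14 13 13 13 13 13 14 15 16 19 22 23
210  9 13 19 23 24 24 24 24 24 24 24 24 24 23 22 23 23 24 24 22 18 14 14 14 14 13 12 12 13 13 14 15 18 21 22 22
211 14 19 23 24 24 24 24 24 24 24 24 24 23 21 18 18 19 22 23 22 17 15 14 14 14 14 13 12 12 13 14 16 19 22 22 21
```

```bash
python3 -m pendant '0 0 0 0;0 0 0 0' 0 40; python3 st.py; python3 -c "
from h import *
c=viewer.capture('scene');i=c['color'].astype(int)
T=ctrl.sense()['eef_pos'];print(proj(c,[T,T+[0,0,19]]))
print([(round(b['p'],2),b['at']) for b in models.boxes_of('scene','key_grip')[:2]])
t=viewer.capture('top')
print([(round(b['p'],2),b['at']) for b in models.boxes_of('top','key_grip')[:3]])"
```

```text
time_s: 37.17
eef_pos: [587.0, -15.1, 130.8]
ee_rot: [0.001, 0.917, 0.398, -0.002]
force: [-7.6, -11.7, 3.3]
grip_width: -0.002
grip_force: 7.0
F [ -7.6 -11.7   3.3] T [-1.77  1.01 -0.05] j6 0.53
[[324.14834141 199.95291548]
 [324.80007485 192.89786938]]
[(0.74, [460.5, -323.3, 62.3]), (0.69, [594.8, -1.3, 131.1])]
[(0.6, [428.9, -116.8, 73.8]), (0.43, [495.6, 315.1, 45.2])]
```

The fingers have lost the paddle again. The picture suggests their tips ride higher than I assumed, so they catch only the top of the paddle. I'll rise and swing the arm aside, so the top camera can show the paddle's angle against the white plate.

```bash
python3 -m pendant '0 0 -.03 0;0 0 -.03 0;.0124 -.0526 0 0;.0124 -.0526 0 0;.0124 -.0526 0 0;.0124 -.0526 0 0;0 0 0 0' .5; python3 - <<'E'
from h import *
np.set_printoptions(precision=1,suppress=True)
t=viewer.capture("top");c=viewer.capture("scene");save(t,"t2");save(c,"s2")
i=t["color"].astype(int)
for r in range(166,202): print(r,' '.join(f"{i[r,k].max()//10:2d}"+("*" if i[r,k,0]-i[r,k,2]>35 else " ") for k in range(272,308)))
m=np.array([617,-15.2,96.8]);a=np.array([-.4678,.0399,.883]);print(proj(t,[m,m+40*a,m+72*a]))
for n in("top","scene"): print([(round(b['p'],2),b['at']) for b in models.boxes_of(n,'key_grip')[:3]])
E
```

```text
time_s: 38.25
eef_pos: [466.9, 169.8, 191.0]
ee_rot: [-0.0, 0.916, 0.4, -0.0]
force: [1.2, 0.2, -0.5]
grip_width: 0.501
grip_force: 0.0
166 24  24  24  24  24  24  24  24  24  24  24  24  24  24  24  24  24  24  24  24  24  24  24  24  24  24  24  24  25  25  25  25  24  25  25  25 
167 24  24  24  24  24  24  24  24  24  24  24  24  24  24  24  24  24  24  24  24  24  25  24  24  24  24  24  24  25  25  25  25  25  25  25  25 
168 24  24  24  24  24  24  24  24  24  24  24  24  24  24  24  24  25  25  24  24  24  24  24  24  24  24  24  24  25  25  25  25  25  25  25  25 
169 24  24  24  24  24  24  24  24  24  24  24  24  24  24  25  25  25  25  25  25  25  25  24  24  24  24  24  25  25  25  25  25  25  25  24  25 
170 24  24  24  24  24  24  24  24  24  24  24  24  25  25  25  21  16  21  22  25  25  25  25  24  24  24  24  25  25  25  25  25  25  25  25  25 
171 24  24  24  24  24  24  24  24  24  24  24  25  20  14  12  10  11  10  11  11  13  19  24  25  24  24  24  25  25  25  25  25  25  25  25  25 
172 24  24  24  24  24  24  24  24  24  24  25  21  14  11  11  10  11  12  
[... 3866 characters left out ...]
  24  25  24  24  24  24  24  24  24  24  24  24  24 
199 24  24  24  24  24  25  25  18   9  14  25  21  16  16  16  16  16  16  16  16  16  15  15  24  25  24  24  24  24  24  24  24  24  24  24  21 
200 21  25  25  25  25  25  25  25  25  25  21  15  16  16  16  16  16  16  16  16  16  16  15  24  25  24  24  24  24  24  24  24  24  24  23  21 
201 16  16  16  16  14  14  14  14  15  18  15  14  16  16  17  17  16  16  16  16  16  16  15  24  25  25  25  25  24  24  24  24  24  24  21  20 
[[288.4 180.4]
 [287.6 184.3]
 [287.  187.7]]
[(0.63, [580.7, -12.5, 143.7]), (0.59, [610.3, -206.9, 28.8]), (0.48, [430.0, -116.7, 70.9])]
[(0.57, [574.6, -15.8, 138.0]), (0.57, [428.4, -122.9, 54.2])]
```

```bash
cat > fit.py <<'E'
from h import *
from scipy.optimize import differential_evolution
import itertools
t=viewer.capture("top");c=viewer.capture("scene")
m=np.array([617,-15.2,96.8]);bx=np.array([.9964,-.085,0]);by=np.array([.085,.9964,0]);a=-.4695*bx+[0,0,.883];u=.883*bx+[0,0,.4695]
it=t["color"].max(axis=2).astype(float);ic=c["color"].max(axis=2).astype(float)
bg=cv2.imread("pics/scene.png").max(axis=2).astype(float)
wt=np.zeros_like(it);wt[166:203,270:308]=1
K=4
dt=((it<85)*wt)
plate=(cv2.erode((bg>190).astype(np.uint8),np.ones((2,2)))>0); wc=np.zeros_like(ic);wc[176:216,300:345]=1; wc*=plate; dc=(ic<105)*wc
def pose(v):
    D,L,S,ph=v;d=a-np.tan(L)*u+np.tan(S)*by;d/=np.linalg.norm(d)
    x=np.cos(ph)*u-np.sin(ph)*by;x-=d*(x@d);x/=np.linalg.norm(x);y=np.cross(d,x)
    piv=m-9*a; G=piv+(84-(D-9))*d
    return G,d,x,y
def hull(cam,v,shape):
    G,d,x,y=pose(v)
    P=[G+sx*23*x+sy*5*y+sz*16*d for sx,sy,sz in itertools.product((-1,1),repeat=3)]
    h=cv2.convexHull(proj(cam,P).astype(np.float32)).reshape(-1,2)
    o=np.zeros((shape[0]*K//1,shape[1]*K),np.uint8)
    cv2.fillConvexPoly(o,np.round((h+.5)*K).astype(np.int32),255)
    return cv2.resize(o,(shape[1],shape[0]),interpolation=cv2.INTER_AREA)/255.
def cost(v): return (np.abs(hull(t,v,it.shape)-dt)*wt).sum()+(np.abs(hull(c,v,ic.shape)-dc)*wc).sum()
best=differential_evolution(cost,[(10,32),(-.3,.5),(-.4,.4),(-.4,2.8)],popsize=12,maxiter=40,seed=1,tol=1e-6)
G,d,x,y=pose(best.x);print("D,L,S,phi",best.x.round(3),"cost",round(best.fun,1),dt.sum(),dc.sum());print("G",G.round(1),"x",x.round(3),"y",y.round(3),"d",d.round(3))
for D in(18,22,28):
    b=differential_evolution(lambda v:cost([D,*v]),[(-.3,.5),(-.4,.4),(-.4,2.8)],popsize=10,maxiter=25,seed=1);print(D,b.x.round(2),round(b.fun,1))
E
time python3 fit.py
```

```text
D,L,S,phi [21.754  0.243  0.06   0.706] cost 61.9 101.0 33.0
G [574.2  -7.4 141.8] x [ 0.481 -0.695  0.534] y [0.578 0.71  0.403] d [-0.66   0.115  0.743]
18 [0.21 0.04 0.74] 68.3
22 [0.25 0.06 0.72] 62.3
28 [0.28 0.11 0.83] 83.1
real	0m17.990s
user	0m29.037s
sys	0m6.155s
```

The fit (paddle at about 45 degrees, key leaning 14 degrees, depth ~20 mm) shows the key is still on the disc face, not home. That also explains why the pointer hasn't moved. I'll re-grip near the top of the paddle so the tilt doesn't wedge it, stand it on the bore axis and press while turning around φ≈0.7.

```bash
python3 - <<'E'
from h import *
M=R();p=ctrl.sense()["eef_pos"];D=(np.array([569,-6.5,165])-p)/4
for k in range(4):
    Rk=M@Ro.from_euler('z',-.182*k).as_matrix();print((Rk.T@D/1000).round(4))
q=ctrl.sense()["ee_rot"];print(2*np.arctan2(q[1],q[2]))
E
```

```text
[-0.0144  0.0478  0.0064]
[-0.0228  0.0444  0.0064]
[-0.0305  0.0396  0.0064]
[-0.0371  0.0334  0.0064]
2.3264309105613563
```

```bash
python3 -m pendant '-.0144 .0478 .0064 -.182;-.0228 .0444 .0064 -.182;-.0305 .0396 .0064 -.182;-.0371 .0334 .0064 -.182;0 0 0 -.182;0 0 0 -.182;0 0 0 -.182;0 0 0 -.182;0 0 0 -.182;0 0 0 0' .6; python3 -c "
from h import *
print(to([569,-6.5,137]))"
```

```text
time_s: 39.8
eef_pos: [568.7, -6.4, 165.1]
ee_rot: [-0.0, 0.338, 0.941, -0.0]
force: [-0.0, -0.7, -0.5]
grip_width: 0.601
grip_force: 0.0
[-0.31734597  0.11449698 28.06055558]
```

```bash
python3 -m pendant '0 0 .014 0;0 0 .014 0;0 0 0 0'; python3 -m pendant '0 0 0 0;0 0 0 0;0 0 0 0;0 0 0 0' 0 20; python3 st.py
```

```text
time_s: 40.17
eef_pos: [567.8, -5.5, 135.6]
ee_rot: [-0.002, 0.338, 0.941, -0.0]
force: [-0.1, -0.0, -0.3]
grip_width: 0.604
grip_force: 0.0
time_s: 40.67
eef_pos: [568.7, -5.7, 137.5]
ee_rot: [0.0, 0.337, 0.941, 0.0]
force: [-0.4, -0.0, 0.5]
grip_width: 0.002
grip_force: 0.0
F [-0.4 -0.   0.5] T [-0.02 -0.08  0.01] j6 -1.1
```

```bash
python3 -m pendant '0 0 0 0;0 0 0 0;0 0 .007 0;0 0 .007 0' .6; python3 -m pendant '0 0 0 0;0 0 0 0;0 0 0 0;0 0 0 0' 0 20; python3 st.py
```

```text
time_s: 41.18
eef_pos: [568.5, -5.7, 122.6]
ee_rot: [-0.0, 0.337, 0.941, -0.0]
force: [-0.3, -0.5, -0.5]
grip_width: 0.599
grip_force: 0.0
time_s: 41.68
eef_pos: [568.8, -5.5, 123.7]
ee_rot: [0.0, 0.337, 0.941, 0.0]
force: [-0.0, 1.4, 3.1]
grip_width: 0.133
grip_force: 18.6
F [-0.   1.4  3.1] T [ 0.3  -0.04  0.08] j6 -1.1
```

```bash
python3 -m pendant '-.004 .001 -.0025 0;-.004 .001 -.0025 0;-.004 .001 -.0025 0;-.0036 .0008 -.002 0;0 0 0 0'; python3 st.py; python3 -m pendant '-.0007 .0005 .0018 0;-.0007 .0005 .0018 0;0 0 0 0'; python3 st.py
```

```text
time_s: 42.3
eef_pos: [583.3, -12.7, 132.7]
ee_rot: [-0.0, 0.337, 0.941, 0.0]
force: [-0.7, 3.3, 0.4]
grip_width: 0.122
grip_force: 19.6
F [-0.7  3.3  0.4] T [0.69 0.07 0.07] j6 -1.11
time_s: 42.68
eef_pos: [585.0, -12.9, 131.5]
ee_rot: [0.001, 0.337, 0.941, -0.0]
force: [-7.6, 2.6, 16.4]
grip_width: 0.129
grip_force: 23.0
F [-7.6  2.6 16.4] T [0.67 1.34 0.01] j6 -1.1
```

```bash
python3 -m pendant '0 0 0 .12;0 0 0 0'; python3 -m pendant '0 0 0 .12;0 0 0 0';  python3 -m pendant '0 0 0 -.15;0 0 0 -.15;0 0 0 0'; python3 -m pendant '0 0 0 -.12;0 0 0 0'; python3 -m pendant '0 0 0 -.12;0 0 0 0'
```

```text
time_s: 42.92
eef_pos: [585.2, -12.4, 131.4]
ee_rot: [0.001, 0.393, 0.919, 0.0]
force: [-6.6, 5.8, 15.9]
grip_width: 0.128
grip_force: 28.0
time_s: 43.18
eef_pos: [585.4, -12.1, 131.3]
ee_rot: [0.001, 0.448, 0.894, 0.001]
force: [-4.9, 6.3, 14.9]
grip_width: 0.125
grip_force: 33.9
time_s: 43.55
eef_pos: [585.4, -13.3, 131.5]
ee_rot: [0.002, 0.308, 0.951, -0.0]
force: [-6.9, 0.4, 14.6]
grip_width: 0.125
grip_force: 21.0
time_s: 43.8
eef_pos: [585.6, -13.4, 131.3]
ee_rot: [0.002, 0.251, 0.968, -0.0]
force: [-5.4, 0.3, 13.9]
grip_width: 0.124
grip_force: 20.3
time_s: 44.05
eef_pos: [585.6, -13.4, 131.2]
ee_rot: [0.002, 0.192, 0.981, -0.0]
force: [-4.3, 1.2, 11.8]
grip_width: 0.12
grip_force: 20.0
```

```bash
python3 -m pendant '0 0 .0005 -.15;0 0 0 -.15;0 0 0 0'; python3 -m pendant '0 0 .0005 -.15;0 0 0 -.1;0 0 0 0'; python3 -m pendant '0 0 .0005 -.15;0 0 0 -.1;0 0 0 0'; python3 st.py
```

```text
time_s: 44.42
eef_pos: [585.6, -13.7, 130.5]
ee_rot: [0.002, 0.043, 0.999, -0.001]
force: [-4.4, -0.1, 12.3]
grip_width: 0.104
grip_force: 19.8
time_s: 44.8
eef_pos: [585.7, -14.6, 130.2]
ee_rot: [0.002, -0.081, 0.997, -0.002]
force: [-4.4, -4.1, 11.6]
grip_width: 0.111
grip_force: 33.8
time_s: 45.18
eef_pos: [585.9, -15.6, 130.4]
ee_rot: [0.002, -0.205, 0.979, -0.003]
force: [-5.8, -7.7, 15.2]
grip_width: 0.11
grip_force: 51.4
F [-5.8 -7.7 15.2] T [-1.93  0.78 -0.38] j6 -2.21
```

```bash
python3 - <<'E'
from h import *
c=viewer.capture("scene");i=c["color"].astype(int)
for r in range(190,214): print(r,' '.join(f"{i[r,k].max()//10:2d}"+("*" if i[r,k,0]-i[r,k,2]>35 else " ") for k in range(314,344)))
m=np.array([617,-15.2,96.8]);bx=np.array([.9964,-.085,0]);by=np.array([.085,.9964,0]);a=-.4695*bx+[0,0,.883];u=.883*bx+[0,0,.4695]
ph=-.55;x=np.cos(ph)*u-np.sin(ph)*by
for D in(18,28): print(D,"paddle bottom ends/centre",proj(c,[m+(68-D)*a+k*x for k in(-23,0,23)]).round(1).tolist(),"guide top",proj(c,[m+(36-D)*a]).round(1).tolist())
E
```

```text
190  7   7   7   9  12  13  10   8   7   6   8   9  12  13  12   9   7   7   8  13  21  24  24  24  24  24  24  24  24  24 
191  7   7   7   9  11  12  11   8   7   7   8  10  13  13  11   9   7   7   9  16  23  24  24  24  24  24  24  24  24  24 
192  7   7   7   8  10  11  10   7   6   7   8  10  13  12  11   8   7   7  12  20  24  24  24  24  24  24  24  24  24  24 
193  7   7   7   7   8   9   8   7   7   7   8  10  13  13  11   9   8   9  16  23  24  24  24  24  24  24  24  24  24  24 
194  7   7   7   7   7   7   7   6   6   7   8  10  13  13  12   9   9  13  20  24  24  24  24  24  24  24  24  24  24  24 
195  7   7   8   7   7   7   7   7   7   7   7   9  11  11  11   9  11  18  23  24  24  24  24  24  24  24  24  24  24  24 
196  7   7   7   7   7   6   7   7   7   7   7   8   8   9   8   8  14  22  24  24  24  24  24  24  24  24  24  24  24  24 
197  6   7   6   7   6   7   7   7   7   7   7   7   7   7   7   9  14  22  24  24  24  24  24  24  24  24  24  24  24  24 
198  7   7   7   7   7   7   7   6   6   7   7   7   7   7   7   9  14  21  24  24  24  24  24  24  24  24  
[... 1385 characters left out ...]
4  24  24  23  23  23  23  23  24  22  18  15  14  14* 14* 13* 13  13  13  14  15  16  17* 21* 22* 22* 21* 21* 18* 16*
211 24  24  23  21  18  18  19  22  23  21  18  15  15  15* 15* 14* 14* 13  13  13  14  17* 20* 22* 22* 21* 20* 19* 17* 16*
212 24  24  23  22  19  18  18  21  22  21  17  16  16  15* 15* 14* 15* 14* 13  13  15* 19* 21* 22* 20* 19* 19* 18* 17* 16*
213 24  24  24  23  23  22  21  22  21  19  16  16  16  14  14* 14* 14* 14* 14* 14* 15* 18* 20* 20* 19* 18* 17* 16* 16* 15*
18 paddle bottom ends/centre [[322.3, 203.5], [326.4, 194.7], [330.4, 186.1]] guide top [[331.2, 203.1]]
28 paddle bottom ends/centre [[323.9, 206.1], [327.9, 197.4], [331.9, 188.8]] guide top [[332.6, 205.6]]
```

The outline with the key upright (paddle bottom at about (328,199), corner at (324,204)) matches fully home. So the key is in the slot and has been turning the disc only within its lost motion. I ease the pressure and turn clockwise with a slightly loosened grip.

```bash
python3 -m pendant '0 0 -.002 .12;0 0 0 .15;0 0 0 .17;0 0 0 .17;0 0 0 .17;0 0 0 0' .13 40; python3 st.py;  python3 -m pendant '0 0 0 .15;0 0 0 .15;0 0 0 .15;0 0 0 0' .15; python3 st.py;python3 ptr.py|tail -1;
```

```text
time_s: 45.98
eef_pos: [585.3, -12.9, 130.0]
ee_rot: [0.001, 0.182, 0.983, -0.0]
force: [0.8, 1.7, 2.1]
grip_width: 0.128
grip_force: 10.6
F [0.8 1.7 2.1] T [ 0.48 -0.28  0.12] j6 -1.43
time_s: 46.48
eef_pos: [585.4, -12.9, 130.5]
ee_rot: [0.001, 0.396, 0.918, 0.0]
force: [-0.0, 2.0, 4.7]
grip_width: 0.15
grip_force: 17.3
F [-0.   2.   4.7] T [ 0.55 -0.15  0.23] j6 -0.98
28 -0.6:157 -0.5:159 -0.4:164 -0.3:163 -0.2:162 -0.1:154 -0.0:142 0.1:114 0.2:105 0.3:121 0.4:146 0.5:157 0.6:160 0.7:158 0.8:155 0.9:151 1.0:148 1.1:146 1.2:143 1.3:138 1.4:135 1.5:141 1.6:153 1.7:188 1.8:222 1.9:216
```

```bash
python3 -m pendant '0 0 0 .15;0 0 0 .15;0 0 0 .15;0 0 0 0' .17; python3 st.py;  python3 -m pendant '0 0 0 .15;0 0 0 .15;0 0 0 0' .18; python3 st.py;python3 ptr.py|tail -1;
```

```text
time_s: 47.02
eef_pos: [585.2, -13.1, 130.7]
ee_rot: [0.001, 0.591, 0.807, 0.0]
force: [-2.3, 0.7, 6.3]
grip_width: 0.172
grip_force: 17.1
F [-2.3  0.7  6.3] T [0.28 0.14 0.24] j6 -0.53
time_s: 47.4
eef_pos: [585.1, -13.3, 131.0]
ee_rot: [0.001, 0.705, 0.709, -0.0]
force: [-3.7, 0.6, 8.7]
grip_width: 0.181
grip_force: 20.1
F [-3.7  0.6  8.7] T [0.03 0.45 0.3 ] j6 -0.23
28 -0.6:157 -0.5:159 -0.4:159 -0.3:159 -0.2:160 -0.1:153 -0.0:138 0.1:111 0.2:101 0.3:113 0.4:136 0.5:154 0.6:160 0.7:160 0.8:155 0.9:153 1.0:156 1.1:155 1.2:148 1.3:140 1.4:134 1.5:136 1.6:149 1.7:150 1.8:148 1.9:141
```

```bash
python3 -m pendant '0 0 0 .13;0 0 0 .13;0 0 0 0' .18 60; python3 st.py;python3 ptr.py|tail -1;  python3 -m pendant '0 0 0 .13;0 0 0 .13;0 0 0 0'; python3 st.py;python3 ptr.py|tail -1;
```

```text
time_s: 47.82
eef_pos: [584.7, -13.7, 131.5]
ee_rot: [0.001, 0.791, 0.612, -0.0]
force: [-8.0, -1.7, 14.5]
grip_width: 0.183
grip_force: 25.9
F [-8.  -1.7 14.5] T [-0.23  1.11  0.27] j6 0.03
28 -0.6:158 -0.5:162 -0.4:164 -0.3:164 -0.2:163 -0.1:162 -0.0:160 0.1:151 0.2:130 0.3:108 0.4:106 0.5:124 0.6:147 0.7:158 0.8:160 0.9:155 1.0:154 1.1:154 1.2:148 1.3:139 1.4:133 1.5:135 1.6:146 1.7:149 1.8:153 1.9:163
time_s: 48.25
eef_pos: [584.1, -13.9, 132.2]
ee_rot: [0.001, 0.863, 0.504, -0.001]
force: [-12.8, -2.8, 19.5]
grip_width: 0.182
grip_force: 31.9
F [-12.8  -2.8  19.5] T [-0.35  2.08  0.42] j6 0.29
28 -0.6:159 -0.5:161 -0.4:161 -0.3:162 -0.2:161 -0.1:159 -0.0:163 0.1:162 0.2:153 0.3:128 0.4:104 0.5:106 0.6:127 0.7:145 0.8:155 0.9:162 1.0:163 1.1:156 1.2:149 1.3:139 1.4:131 1.5:134 1.6:149 1.7:182 1.8:213 1.9:224
```

```bash
python3 -m pendant '-.001 -.0017 -.002 .13;0 0 0 .13;0 0 0 0' .17; python3 st.py;python3 ptr.py|tail -1;  python3 -m pendant '0 0 0 .13;0 0 0 .13;0 0 0 0' .16; python3 st.py;python3 ptr.py|tail -1;
```

```text
time_s: 48.68
eef_pos: [582.0, -14.0, 133.2]
ee_rot: [0.001, 0.922, 0.388, -0.001]
force: [-11.0, -2.8, 13.7]
grip_width: 0.177
grip_force: 34.5
F [-11.   -2.8  13.7] T [-0.57  1.63  0.41] j6 0.55
28 -0.6:158 -0.5:161 -0.4:164 -0.3:163 -0.2:160 -0.1:158 -0.0:162 0.1:159 0.2:160 0.3:155 0.4:136 0.5:111 0.6:106 0.7:132 0.8:172 0.9:189 1.0:181 1.1:162 1.2:147 1.3:137 1.4:132 1.5:138 1.6:170 1.7:200 1.8:219 1.9:224
time_s: 49.1
eef_pos: [581.3, -13.4, 133.9]
ee_rot: [0.001, 0.964, 0.266, -0.002]
force: [-18.2, -0.6, 21.0]
grip_width: 0.168
grip_force: 43.0
F [-18.2  -0.6  21. ] T [0.06 2.67 0.55] j6 0.81
28 -0.6:163 -0.5:161 -0.4:164 -0.3:161 -0.2:159 -0.1:160 -0.0:165 0.1:163 0.2:161 0.3:160 0.4:157 0.5:143 0.6:120 0.7:108 0.8:132 0.9:171 1.0:182 1.1:164 1.2:148 1.3:141 1.4:134 1.5:140 1.6:171 1.7:197 1.8:216 1.9:225
```

```bash
python3 -m pendant '-.0017 -.001 -.0015 .14;0 0 0 .14;0 0 0 .14;0 0 0 0' .15; python3 st.py;python3 ptr.py|tail -1;  python3 -m pendant '0 0 0 .13;0 0 0 .13;0 0 0 0' .14; python3 st.py;python3 ptr.py|tail -1;
```

```text
time_s: 49.65
eef_pos: [579.4, -13.9, 134.1]
ee_rot: [0.001, 0.998, 0.058, -0.002]
force: [-12.3, -2.7, 12.2]
grip_width: 0.151
grip_force: 9.1
F [-12.3  -2.7  12.2] T [-0.52  1.88  0.07] j6 1.23
28 -0.6:164 -0.5:161 -0.4:162 -0.3:163 -0.2:162 -0.1:160 -0.0:166 0.1:165 0.2:162 0.3:161 0.4:163 0.5:155 0.6:134 0.7:110 0.8:117 0.9:150 1.0:168 1.1:160 1.2:149 1.3:143 1.4:144 1.5:145 1.6:165 1.7:194 1.8:209 1.9:218
time_s: 50.08
eef_pos: [579.4, -13.5, 133.7]
ee_rot: [0.001, 0.997, -0.072, -0.002]
force: [-10.6, -1.6, 9.2]
grip_width: 0.137
grip_force: 5.7
F [-10.6  -1.6   9.2] T [-0.15  1.7   0.04] j6 1.49
28 -0.6:165 -0.5:163 -0.4:165 -0.3:162 -0.2:164 -0.1:162 -0.0:164 0.1:162 0.2:161 0.3:160 0.4:159 0.5:154 0.6:135 0.7:111 0.8:118 0.9:151 1.0:171 1.1:162 1.2:148 1.3:142 1.4:143 1.5:143 1.6:151 1.7:179 1.8:198 1.9:208
```

The fingers slipped with the pointer at about 0.74. I rise, turn the tool back to the paddle's angle, and grip deeper and harder.

```bash
python3 -m pendant '0 0 -.046 0' && python3 -m pendant '0 0 0 -.185;0 0 0 -.185;0 0 0 -.185;0 0 0 -.185;0 0 0 -.185;0 0 0 -.185;0 0 .028 0;0 0 .028 0;0 0 0 0' .7; python3 -m pendant '0 0 0 0;0 0 0 0;0 0 0 0;0 0 0 0' 0 60; python3 st.py
```

```text
time_s: 50.25
eef_pos: [579.0, -13.1, 176.8]
ee_rot: [0.0, 0.997, -0.071, -0.004]
force: [0.6, -0.1, 0.8]
grip_width: 0.141
grip_force: 0.0
time_s: 51.38
eef_pos: [579.8, -13.0, 121.5]
ee_rot: [-0.001, 0.885, 0.465, -0.002]
force: [0.7, -0.3, 0.2]
grip_width: 0.697
grip_force: 0.0
time_s: 51.88
eef_pos: [583.2, -13.3, 126.4]
ee_rot: [0.003, 0.886, 0.464, 0.003]
force: [1.1, 0.7, 11.4]
grip_width: 0.153
grip_force: 55.5
F [ 1.1  0.7 11.4] T [-0.04 -0.72  0.26] j6 0.38
```

```bash
python3 -m pendant '0 0 0 .14;0 0 0 .14;0 0 0 .14;0 0 0 0'; python3 st.py;python3 ptr.py|tail -1
```

```text
time_s: 52.38
eef_pos: [583.2, -12.3, 127.5]
ee_rot: [0.002, 0.963, 0.269, 0.004]
force: [-2.5, 5.1, 19.5]
grip_width: 0.144
grip_force: 61.5
F [-2.5  5.1 19.5] T [ 0.8  -0.12  1.13] j6 0.8
28 -0.6:162 -0.5:160 -0.4:161 -0.3:163 -0.2:163 -0.1:160 -0.0:160 0.1:160 0.2:161 0.3:158 0.4:161 0.5:166 0.6:172 0.7:172 0.8:158 0.9:137 1.0:130 1.1:139 1.2:144 1.3:141 1.4:138 1.5:142 1.6:142 1.7:148 1.8:165 1.9:190
```

The pointer reads about 1.0 and the torque jumped to 1.1 N m, so it's against the stop. I let go and withdraw.

```bash
python3 -m pendant '0 0 0 0;0 0 0 0;0 0 0 0;0 0 -.03 0;0 0 -.05 0;0 0 -.05 0;0 0 0 0' .7; python3 ptr.py; python3 st.py; python3 -c "
from h import *
i=viewer.capture('scene')['color'].astype(int)
for r in range(192,212): print(r,' '.join(f'{i[r,k].max()//10:2d}' for k in range(312,340)))"
```

```text
time_s: 53.3
eef_pos: [582.1, -13.1, 257.0]
ee_rot: [0.002, 0.963, 0.269, 0.003]
force: [-0.6, -0.7, 0.1]
grip_width: 0.7
grip_force: 0.0
24 -0.6:118 -0.5:118 -0.4:118 -0.3:120 -0.2:121 -0.1:117 -0.0:115 0.1:115 0.2:117 0.3:116 0.4:126 0.5:133 0.6:143 0.7:140 0.8:138 0.9:144 1.0:159 1.1:163 1.2:150 1.3:152 1.4:160 1.5:180 1.6:199 1.7:213 1.8:224 1.9:212
28 -0.6:162 -0.5:162 -0.4:162 -0.3:162 -0.2:163 -0.1:161 -0.0:162 0.1:162 0.2:163 0.3:176 0.4:205 0.5:225 0.6:229 0.7:214 0.8:170 0.9:133 1.0:130 1.1:152 1.2:173 1.3:171 1.4:155 1.5:153 1.6:162 1.7:187 1.8:215 1.9:215
F [-0.6  0.5 -1.3] T [-0.01  0.01 -0.01] j6 0.8
192  7  7  7  6  7  7  6  7  7  7  7  6  8 11 14 15 18 22 24 24 24 24 24 24 24 24 24 24
193  6  7  7  7  7  7  6  7  7  7  7  7  9 12 17 20 23 24 24 24 24 24 24 24 24 24 24 24
194  7  7  7  7  7  7  7  7  7  7  7  7  8 13 20 23 24 24 24 24 24 24 24 24 24 24 24 24
195  7  7  7  7  7  7  7  7  7  7  7  7  8 13 22 24 24 24 24 24 24 24 24 24 24 24 24 24
196  7  7  7  7  8  7  7  6  7  7  7  7  7 12 20 24 24 24 24 24 24 24 24 24 24 24 24 24
197  7  7  7  7  7  7  7  7  7  7  7  
[... 581 characters left out ...]
 13 17 21 23 24 24 24 24 24 24 24 23 19 18 19 17 15 14 15 17 20 21 21 21 21 22 23 23
205 17 22 24 24 24 24 24 24 24 24 24 24 23 23 23 22 18 15 14 16 18 20 21 20 18 18 21 22
206 22 24 24 24 24 24 24 24 24 24 24 24 23 23 24 23 19 15 14 15 17 21 22 20 17 17 20 22
207 24 24 24 24 24 24 24 24 24 24 24 23 22 22 22 22 19 16 14 16 19 22 22 20 16 16 20 22
208 24 24 24 24 24 24 24 24 24 24 24 23 21 18 18 20 19 15 15 17 20 21 21 19 16 17 21 23
209 24 24 24 24 24 24 24 24 24 24 24 23 20 15 16 19 18 15 15 17 19 19 18 17 16 18 22 22
210 24 24 24 24 24 23 23 23 23 22 21 19 16 14 15 19 17 15 15 16 17 16 15 16 18 21 22 22
211 24 24 24 24 23 21 19 18 18 16 16 15 14 12 14 16 16 14 14 14 15 15 16 19 21 22 22 21
```

```bash
python3 - <<'E'
from h import *
c=viewer.capture("scene");bg=cv2.imread("pics/scene.png").max(axis=2);now=c["color"].max(axis=2)
m=np.array([617,-15.2,96.8]);bx=np.array([.9964,-.085,0]);by=np.array([.085,.9964,0]);a=-.4695*bx+[0,0,.883];u=.883*bx+[0,0,.4695]
A=np.arange(-.2,1.8,.1)
for rr in(24,28,31,34,38,42):
    p=proj(c,[m-28*a+rr*(-np.cos(t)*u+np.sin(t)*by) for t in A]).astype(np.float32)
    for n,g in(("init",bg),("now",now)): print(rr,n.ljust(4)," ".join(f"{v:3d}" for v in cv2.remap(g,p[:,0][None],p[:,1][None],1)[0]))
print("   A    "," ".join(f"{t:3.1f}" for t in A))
E
```

```text
24 init 120 115 110 106  98 102 109 128 143 151 156 172 204 218 208 175 145 132 137 139
24 now  124 119 118 115 115 117 121 129 135 137 138 147 164 166 155 149 162 182 199 215
28 init 158 155 141 116 102 125 168 209 226 232 224 214 207 214 222 208 183 157 145 142
28 now  163 163 162 160 160 168 190 217 226 215 171 136 132 150 165 164 157 156 171 194
31 init 164 160 151 124 116 153 210 235 240 241 242 237 223 205 211 219 212 192 174 164
31 now  169 169 169 171 170 181 213 236 244 242 216 151 125 137 173 181 164 148 151 173
34 init 176 173 163 128 123 172 229 241 241 240 240 238 227 192 179 206 222 219 208 196
34 now  183 169 171 170 171 175 193 218 238 244 231 164 128 130 152 179 185 168 146 161
38 init 227 225 216 149 128 182 233 240 240 239 240 237 224 199 174 181 218 232 227 226
38 now  201 170 168 171 167 167 168 177 224 243 236 172 128 152 168 179 221 212 151 164
42 init 241 240 229 172 160 214 239 240 240 239 239 232 217 229 226 211 228 238 237 238
42 now  174 168 164 171 167 168 166 180 228 243 243 204 141 192 231 219 235 230 148 169
   A     -0.2 -0.1 0.0 0.1 0.2 0.3 0.4 0.5 0.6 0.7 0.8 0.9 1.0 1.1 1.2 1.3 1.4 1.5 1.6 1.7
```

The pointer, tick and stop pin line up in the same measure: pointer at about 1.0 to 1.03, the shut tick at 1.0, and the pin just beyond. Handing in.

```bash
python3 -c "
from rig import ctrl
print(ctrl.finish_job())"
```

```text
the job is handed in; nothing more can be done
None
```

The job is handed in at about 53.5 s: by my measurements the key stands fully home in the valve, the pointer reads about 1.0–1.03 against the stop tick, and the gripper is open and clear; nothing else on the bench was deliberately moved, though I did not recheck the glassware at the end.

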